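# Prop the next kiln shelf over the ware

### The arm

A 6-joint arm with a two-finger parallel gripper is mounted at the origin on the work surface. World frame = base frame: x ahead of the robot, y to its left, z up, the work surface at z = 0. Lengths are in m, angles in degrees, forces in N, time in s.
With the tool pointing down it reaches from about 0.35 to 0.875 m from the base axis. Payload 4.2 kg.
Tool frame: the origin (TCP) lies between the finger pads; the fingertips stand 25 mm ahead of it and the grasp point (between the pads) lies 6 mm ahead of it (r.tips_ahead is the distance from the TCP to the fingertips, in m); z points along the fingers, y is the direction in which the jaws open and shut (so a half turn about z gives the same grasp; the last joint's range is limited). The gripper opens to 87 mm and grips with 3 to 60 N. Pads are 19 mm wide; open, the fingers measure 117 mm over their backs; the gripper's body (75 mm by 190 mm) begins 51 mm behind the grasp point.
Start: joints at [82.598, 22.042, 0.453, 0, -68.411, -14.817], TCP at [0.236, 0.579, 0.223] pointing down, gripper open.
Joint ranges: [-179.83, 179.83], [-69.29, 118.12], [-61.27, 80.66], [-181.25, 117.63], [-171.15, -9.14], [-177.46, 177.46]. Speed limits (degrees/s): [159.86, 159.86, 180, 180, 180, 180].

### API

Orientations are given as a 3x3 rotation matrix whose columns are the frame's x, y, z axes.
In Python, from station import r, vision, finish_job gives the robot as it stands.
- The arm moves only by the shell command python3 -m jog 'ROWS'. ROWS is a JSON object of lists of equal length, an entry for each row: "rot": the turn, a rotation vector about the world's x, y, z in degrees, a list of three; "delta_pos": the shift along the world's x, y, z in mm, a list of three; "grip": the opening in per cent of the stroke, from 0 (shut) to 100 (fully open). A call has 1 to 10 rows; each row shifts and turns the commanded pose from where the row before left it; what a row does not reach is not made up. A row lasts 1/12 s, in which the tool goes at most 41.7 mm and 7.16 degrees, less where a joint would pass 70% of its speed; a pose out of reach is approached as far as the arm can. A call with a gripper value outside its range is refused whole. The fingers move at their own pace and stop on an object; the grip force is fixed at half the most. Time passes only in rows, so rows that do not move let the fingers close. It gives the time, the measured TCP pose, the force and the opening at its end, in the units of the state.
- r.sense(): the state, without advancing time (a new reading comes with each control period).
- vision.capture(name): name is "side" or "top"; returns a dict with "frame" (420x560x3 uint8, red, green, blue), "K" (3x3 intrinsics, pixels), "xyz" and "orientation" of the camera in the world. Camera axes: x right, y up, looking along -z (the intrinsics and any distortion apply to the point x, -y, -z); pixel columns grow to the right and rows downward; lengths in m; the calibration is good to about 2 mm. A picture is of the moment at which its call begins. There is no depth.
- finish_job(): hands the job in, once; it reports no verdict.
The state is a dict: "time_s": time; "joints": joint angles; "joint_velocities": joint speeds; "effort": joint torques, N m; "tcp_pos": TCP position; "ee_rot": TCP orientation; "wrist_force": force on the tool from outside, world axes, zero at the start; "moment": the same for the moment, N m; "gripper_width": opening from 0.0 (shut) to 1.0 (fully open).
Only numpy, scipy, OpenCV 4.12 (cv2) and the standard library are available. Lean on these libraries where they do the work, as an engineer would, in place of code of your own. Each camera call takes 0.05 s, during which the arm holds its last target. There are 200 camera calls.

### The job

The lower shelf of the small kiln is loaded. One prop already stands on its bare mark there: stand the other two, one of which has fallen over on the bench, upright on the two free marks, one on each. Then lower the slotted shelf from the bearers gently onto the props so that it lies level, squarely above the lower shelf and clear of the pots. Do not knock the pots in the kiln or the brush jar.

Things in the scene. Friction and masses are not known exactly. Their poses are not given: they have to be found in the camera images.
- kiln: bench-top kiln with the lid off, fixed, seen as an open box of cream firebrick in a steel jacket. Origin on the bench under its middle; z up, y along its long side. Outside 286 (x) x 336 (y) mm, plus a grey control box 130 mm wide that stands 58 mm out of its +x side, up to 130 mm high; brick rim 170 mm above the bench; walls 50 mm thick; chamber inside 186 (x) x 236 (y) mm
- lower_shelf (a point): middle of the upper face of the lower kiln shelf (fixed in the kiln, white washed, 150 mm in x by 200 mm in y), 78 mm above the bench and 92 mm below the brick rim; x, y, z as the kiln
- mark_a (a point): centre of a bare brown 32 mm square mark on the lower shelf, at the +x, +y corner: 50 mm and 75 mm from the shelf's middle; at the height of the shelf's face
- mark_b (a point): centre of the second bare mark, at the +x, -y corner: 50 mm and 75 mm from the shelf's middle
- mark_c (a point): centre of the third bare mark, half-way along the -x side: 50 mm from the shelf's middle
- prop_1_center (a point): square fireclay kiln prop, 28 x 28 mm in section and 80 mm long, about 0.12 kg, sand-coloured, all three alike and either end up; point at its centre, z along its length. Already stands upright on mark_b at the start
- prop_2_center (a point): square fireclay kiln prop, 28 x 28 mm in section and 80 mm long, about 0.12 kg, sand-coloured, all three alike and either end up; point at its centre, z along its length. Stands upright on the bench at the start
- prop_3_center (a point): square fireclay kiln prop, 28 x 28 mm in section and 80 mm long, about 0.12 kg, sand-coloured, all three alike and either end up; point at its centre, z along its length. Lies on one of its sides on the bench at the start (its x axis points straight down)
- next_shelf: slotted cordierite kiln shelf, buff with white wash, 150 (x) x 200 (y) x 10 mm thick, about 0.52 kg, origin at its very centre, z up. In its middle are two open slots, each 60 mm (x) by 34 mm (y), left and right of a 26 mm wide solid web (60 mm long in x) that can be pinched across y from above, one finger through each slot. Half a turn makes no difference. At the start it lies on the bearers, its underside 30 mm above the bench
- bearers: two wooden bearers, fixed on the bench, 170 mm long (x), 24 mm wide, 30 mm high, centred 78 mm either side (y) of the origin, which lies on the bench midway between them
- cup_center (a point): handmade pot waiting in the kiln, standing upright and loose on the lower shelf between the bare marks. Must not be knocked. Grey-blue cup, 58 mm across, 55 mm high; point on its axis half-way up
- bowl_center (a point): handmade pot waiting in the kiln, standing upright and loose on the lower shelf between the bare marks. Must not be knocked. Grey-beige bowl, 64 mm across, 40 mm high; point on its axis half-way up
- vase_center (a point): handmade pot waiting in the kiln, standing upright and loose on the lower shelf between the bare marks. Must not be knocked. Terracotta bud vase, 48 mm across, 58 mm high; point on its axis half-way up
- brush_jar_center (a point): white jar of brushes standing loose on the bench, 70 mm across, 92 mm high, the brushes spread to 70 mm across and reach 175 mm above the bench; point on its axis 46 mm above the bench. Must not be knocked

How it is judged:
By the outcome, as a careful person would: the job done as asked, in the order asked, and still so for the second after the job is handed in, with the robot touching nothing.
It also fails if it takes over 72 s, if anything falls off the work surface, if the arm or the gripper's body presses on something with over 40 N, if the wrist force passes 120 N, or if a joint passes its speed limit or range.

## Working session

There is one attempt and no reset: what is moved stays moved. The work goes in short steps, Python scripts to look and compute and a shell command to move; the robot and the scene stay as the last step left them, time stands still between calls to the robot, and variables do not carry over. Pictures are saved under pics/ and viewed, about 8 in all and at most 12, crops included, and the job is handed in when it is done.

```bash
mkdir -p pics; python3 - <<'E'
from station import r, vision
import cv2,numpy as np
for n in("top","side"):
    c=vision.capture(n); cv2.imwrite(f"pics/{n}0.png",c["frame"][:,:,::-1]); print(n,c["K"],c["xyz"],c["orientation"],[k for k in c])
s=r.sense(); print(s["time_s"],s["tcp_pos"],s["ee_rot"],s["gripper_width"],r.tips_ahead)
E
```

```text
top [[461.41060046   0.         284.59630362]
 [  0.         461.41060046 210.47866931]
 [  0.           0.           1.        ]] [0.38675432 0.03653643 1.18062431] [[-0.01514099  0.99219439 -0.12377817]
 [-0.99969633 -0.01261461  0.02116889]
 [ 0.01944224  0.1240611   0.99208409]] ['frame', 'K', 'xyz', 'orientation']
side [[430.35998852   0.         284.19430868]
 [  0.         430.35998852 216.79610446]
 [  0.           0.           1.        ]] [0.47795134 0.77924858 0.75455086] [[-0.99920592  0.01083884 -0.03834119]
 [-0.03611089 -0.65302348  0.75647626]
 [-0.01683837  0.7572601   0.65289633]] ['frame', 'K', 'xyz', 'orientation']
0.1 [0.23610538 0.57809207 0.22205529] [[ 9.25701685e-01 -3.78253851e-01 -6.44756068e-04]
 [-3.78254378e-01 -9.25699699e-01 -1.92186804e-03]
 [ 1.30103489e-04  2.02295829e-03 -9.99997945e-01]] 1.0019873952903864 0.025
```

View pics/top0.png

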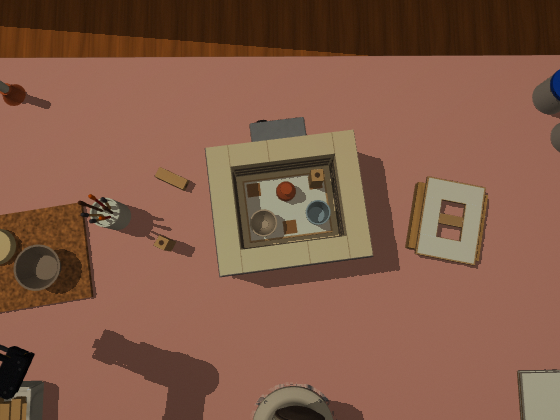

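View pics/side0.png

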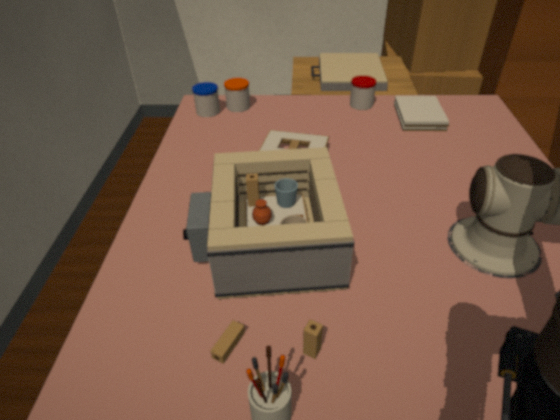

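Top view shows the standing prop at about (163,243), the lying one at (171,179), the jar at (105,210), the kiln centred near (288,205) and the shelf at (452,221). The side view agrees. Next I measure these with masks.

```bash
cat > h.py <<'E'
import numpy as np,cv2
from station import r,vision
def ray(c,u,v):
    d=np.linalg.inv(c["K"])@np.array([u,v,1.]); d=np.array([d[0],-d[1],-d[2]])
    return np.array(c["xyz"]),np.array(c["orientation"])@d
def pl(c,u,v,z):
    o,d=ray(c,u,v); return o+d*(z-o[2])/d[2]
def proj(c,p):
    q=np.array(c["orientation"]).T@(np.array(p)-c["xyz"]); q=c["K"]@np.array([q[0],-q[1],-q[2]]); return q[:2]/q[2]
def blob(m,c,z,mina=30):
    """min-area rects of blobs in mask, corners cast on plane z"""
    out=[]
    for k in cv2.findContours(m.astype(np.uint8),cv2.RETR_EXTERNAL,cv2.CHAIN_APPROX_NONE)[0]:
        if cv2.contourArea(k)<mina: continue
        w=np.array([pl(c,*q,z)[:2] for q in k[:,0].astype(float)])*1000
        rc=cv2.minAreaRect(w.astype(np.float32)); out.append((np.round(k[:,0].mean(0)),np.round(rc[0],1),np.round(rc[1],1),round(rc[2],1)))
    return out
E
python3 - <<'E'
from h import *
c=vision.capture("top"); f=c["frame"]; hsv=cv2.cvtColor(f,cv2.COLOR_RGB2HSV)
for n,p in dict(rim=(230,200),rimtop=(290,145),mark_a=(254,190),mark_c=(290,227),p1=(317,175),p2=(160,240),p2s=(166,246),p3=(171,178),white=(470,190),web=(451,221),bear=(417,215),bench=(200,100),wash=(300,230),box=(280,130)).items(): print(n,f[p[1],p[0]],hsv[p[1],p[0]])
crop=f[110:290,140:500]; cv2.imwrite("pics/c1.png",cv2.resize(crop,None,fx=2.2,fy=2.2,interpolation=cv2.INTER_CUBIC)[:,:,::-1])
E
```

```text
rim [162 149 108] [ 23  85 162]
rimtop [162 147 107] [ 22  87 162]
mark_a [64 44 25] [ 15 155  64]
mark_c [109  73  40] [ 14 161 109]
p1 [57 41 28] [ 13 130  57]
p2 [107  78  48] [ 15 141 107]
p2s [74 52 30] [ 15 152  74]
p3 [147 109  64] [ 16 144 147]
white [160 155 132] [ 25  45 160]
web [129  96  57] [ 16 142 129]
bear [133  94  49] [ 16 161 133]
bench [159 108  91] [  7 109 159]
wash [160 160 137] [ 30  37 160]
box [90 88 82] [23 23 90]
```

View pics/c1.png

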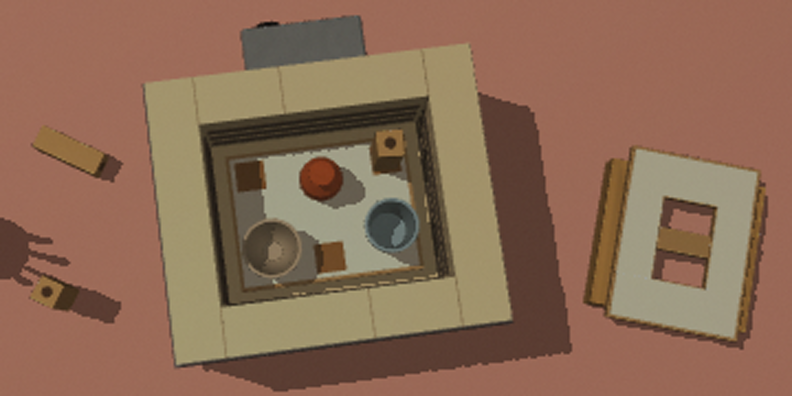

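Crop shows mark_a at about (254,190), mark_c at (290,227), prop_1 standing on mark_b, and the bowl close to mark_c. The next step is metric fits.

```bash
python3 - <<'E'
from h import *
c=vision.capture("top"); f=c["frame"]; hsv=cv2.cvtColor(f,cv2.COLOR_RGB2HSV).astype(int); H,S,V=hsv[...,0],hsv[...,1],hsv[...,2]
def roi(m,x0,y0,x1,y1):
    o=np.zeros_like(m); o[y0:y1,x0:x1]=m[y0:y1,x0:x1]; return o
print("rim",blob(roi((H>=19)&(H<=27)&(S>65)&(S<110)&(V>120),195,120,380,285),c,.170,500))
tan=(H>=11)&(H<=19)&(S>125)
print("p2",blob(roi(tan,150,230,182,258),c,.08)); print("p2top",blob(roi(tan&(V>90),150,230,182,258),c,.08,15))
print("p3",blob(roi(tan&(V>60),150,165,195,195),c,.028)); print("p3top",blob(roi(tan&(V>125),150,165,195,195),c,.028))
print("ma",blob(roi(tan,247,183,262,197),c,.078)); print("mc",blob(roi(tan,282,219,299,234),c,.078))
w=roi((S<70)&(V>110),405,170,495,275); print("shelf",blob(w,c,.04,300))
# slot region: hull of non-white inside
k=cv2.findContours(w.astype(np.uint8),cv2.RETR_CCOMP,cv2.CHAIN_APPROX_NONE); print("holes")
for q in k[0]:
    if cv2.contourArea(q)>300:
        W=np.array([pl(c,*p,.04)[:2] for p in q[:,0].astype(float)])*1000; print(np.round(cv2.minAreaRect(W.astype(np.float32))[0],1),cv2.minAreaRect(W.astype(np.float32))[1:])
ring={}
# pots
def circ(m,z,n): print(n,blob(m,c,z,50))
circ(roi((H<=9)&(S>170),270,175,305,205),.078+.04,"vase")
circ(roi((H>85)&(H<125)&(S>40),298,195,335,230),.078+.055,"cup")
for n,p,z in(("bowl rim c",(263.5,222),.118),("cup rim",(318,211),.133),("jar",(105,210),.092)): print(n,pl(c,*p,z))
E
```

```text
rim [(array([287., 202.]), array([535.3,   8.1]), array([286.4, 336.2]), 6.7)]
p2 [(array([164., 243.]), array([449.4, 299.3]), array([46.1, 30. ]), 67.5)]
p2top [(array([161., 242.]), array([451.8, 308.2]), array([27. , 27.2]), 62.9)]
p3 [(array([172., 179.]), array([616. , 296.6]), array([85.7, 29.4]), 64.4)]
p3top [(array([170., 178.]), array([618.3, 299.2]), array([78.8, 26.4]), 64.7)]
ma [(array([253., 190.]), array([576.2,  87.9]), array([30.4, 30.6]), 6.5)]
mc [(array([290., 226.]), array([485.3,   1.6]), array([30.3, 30.3]), 7.3)]
shelf [(array([451., 220.]), array([ 500.4, -403.5]), array([142.1, 192.8]), 78.1)]
holes
[ 500.4 -403.5] ((142.13194274902344, 192.755859375), 78.14593505859375)
[ 500.6 -403.5] ((69.05078887939453, 102.6363296508789), 78.08747863769531)
vase [(array([285., 191.]), array([566.3,  11. ]), array([39.7, 40.2]), 89.2)]
cup []
bowl rim c [0.49311112 0.06305058 0.118     ]
cup rim [ 0.5152849  -0.06235326  0.133     ]
jar [0.52910635 0.43726838 0.092     ]
```

Kiln centre is (535.3, 8.1) mm at yaw 6.7°, and the predicted marks match the measured ones to under 1 mm. prop_2 is at (451.8, 308.2) and prop_3 at (618, 299) with its length at 64.7°. The shelf is at (500.4, -403.5), with its long axis at -11.9°. Now I move to prop_2.

```bash
python3 -m jog '{"rot":[[0,0,-7],[0,0,-7],[0,0,-7],[0,0,-7],[0,0,-7],[0,0,-7],[0,0,-7],[0,0,-7],[0,0,-7],[0,0,-7]],"delta_pos":[[21.5,-27,0],[21.5,-27,0],[21.5,-27,0],[21.5,-27,0],[21.5,-27,0],[21.5,-27,0],[21.5,-27,0],[21.5,-27,0],[21.5,-27,0],[21.5,-27,0]],"grip":[80,80,80,80,80,80,80,80,80,80]}'
python3 -m jog '{"rot":[[0,0,-7],[0,0,-7],[0,0,-7],[0,0,-4],[0,0,0],[0,0,0]],"delta_pos":[[0,0,-10],[0,0,-10],[0,0,-10],[0,0,0],[0,0,0],[0,0,0]],"grip":[80,80,80,80,80,80]}'; python3 -c "
from station import r; s=r.sense(); print(s['joints'],s['ee_rot'])"
```

```text
time_s: 1.03
tcp_pos: [0.452, 0.307, 0.2231]
ee_rot: [[-0.045, -0.999, -0.0], [-0.999, 0.045, 0.0], [-0.0, 0.0, -1.0]]
wrist_force: [0.6, 0.1, 0.0]
gripper_width: 0.798
time_s: 1.53
tcp_pos: [0.4514, 0.3086, 0.193]
ee_rot: [[-0.456, -0.89, 0.0], [-0.89, 0.456, -0.0], [0.0, -0.0, -1.0]]
wrist_force: [-0.2, 0.7, -0.7]
gripper_width: 0.801
[ 5.13533862e+01  1.58516843e+01 -1.32309134e+01  6.96317263e-03
 -6.09195022e+01 -7.84614293e+01] [[-4.55617289e-01 -8.90175759e-01  6.00645027e-05]
 [-8.90175759e-01  4.55617283e-01 -9.49516764e-05]
 [ 5.71572551e-05 -9.67295896e-05 -9.99999994e-01]]
```

```bash
python3 -m jog '{"rot":[[0,0,0],[0,0,0],[0,0,0],[0,0,0],[0,0,0],[0,0,0],[0,0,0]],"delta_pos":[[0,0,-20],[0,0,-25],[0,0,-25],[0,0,-25],[0,0,-20],[0,0,-10],[0,0,0]],"grip":[80,80,80,80,80,80,80]}'
python3 -m jog '{"rot":[[0,0,0],[0,0,0],[0,0,0],[0,0,0],[0,0,0],[0,0,0],[0,0,0]],"delta_pos":[[0,0,0],[0,0,0],[0,0,0],[0,0,0],[0,0,0],[0,0,0],[0,0,0]],"grip":[20,20,20,20,20,20,20]}'
```

```text
time_s: 2.12
tcp_pos: [0.4504, 0.3077, 0.0661]
ee_rot: [[-0.456, -0.89, -0.003], [-0.89, 0.456, -0.003], [0.004, 0.001, -1.0]]
wrist_force: [-0.5, -0.0, 0.3]
gripper_width: 0.803
time_s: 2.7
tcp_pos: [0.4514, 0.3087, 0.0684]
ee_rot: [[-0.457, -0.889, 0.0], [-0.889, 0.457, 0.0], [-0.001, -0.0, -1.0]]
wrist_force: [-0.4, -0.0, -0.7]
gripper_width: 0.355
```

```bash
python3 -m jog '{"rot":[[0,0,0],[0,0,0],[0,0,0],[0,0,0],[0,0,0],[0,0,0],[0,0,0],[0,0,0],[0,0,0],[0,0,0]],"delta_pos":[[0,0,0],[0,0,0],[0,0,10],[0,0,20],[0,0,30],[0,0,30],[0,0,30],[0,0,30],[0,0,30],[0,0,20]],"grip":[10,10,10,10,10,10,10,10,10,10]}'
python3 -m jog '{"rot":[[0,0,4],[0,0,4],[0,0,4],[0,0,4],[0,0,4],[0,0,4],[0,0,4],[0,0,5.8],[0,0,0],[0,0,0]],"delta_pos":[[15,-27.5,0],[15.5,-27.5,0],[15.5,-27.5,0],[15.5,-27.5,0],[15.5,-27.5,0],[15.5,-27.5,0],[15.5,-27.5,0],[16.5,-28,0],[0,0,0],[0,0,0]],"grip":[10,10,10,10,10,10,10,10,10,10]}'
python3 - <<'E'
from h import *
a=vision.capture("top")["frame"][150:260,200:360]; b=vision.capture("side")["frame"][130:290,190:360]
a=cv2.resize(a,(400,275)); b=cv2.resize(b,(400,376)); 
cv2.imwrite("pics/c2.png",np.vstack([a,b])[:,:,::-1])
E
```

```text
time_s: 3.53
tcp_pos: [0.4518, 0.3088, 0.2719]
ee_rot: [[-0.457, -0.889, 0.003], [-0.889, 0.457, 0.003], [-0.004, -0.002, -1.0]]
wrist_force: [1.2, 0.5, -2.4]
gripper_width: 0.317
time_s: 4.37
tcp_pos: [0.5759, 0.0866, 0.2678]
ee_rot: [[0.111, -0.994, -0.001], [-0.994, -0.111, -0.0], [0.0, 0.001, -1.0]]
wrist_force: [-1.3, -0.6, -1.4]
gripper_width: 0.318
```

View pics/c2.png

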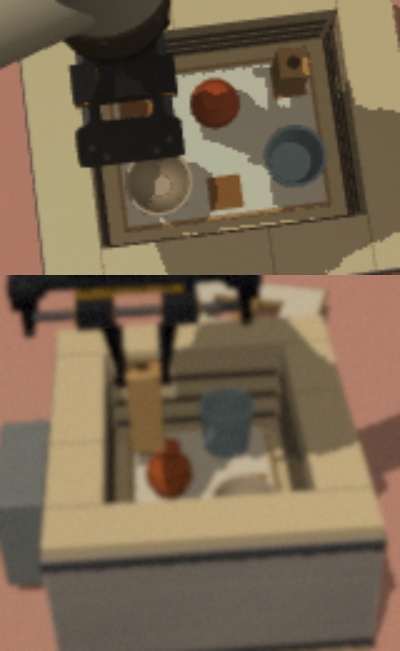

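Picture shows prop_2 held upright over mark_a, clear of the pots. I lower it.

```bash
python3 -m jog '{"rot":[[0,0,0],[0,0,0],[0,0,0],[0,0,0],[0,0,0],[0,0,0],[0,0,0],[0,0,0]],"delta_pos":[[0,0.5,-15],[0,0,-20],[0,0,-20],[0,0,-20],[0,0,-20],[0,0,-15],[0,0,-7],[0,0,0]],"grip":[10,10,10,10,10,10,10,10]}'
python3 -m jog '{"rot":[[0,0,0],[0,0,0],[0,0,0],[0,0,0]],"delta_pos":[[0,0,-1],[0,0,-1],[0,0,-1],[0,0,0]],"grip":[10,10,10,10]}'
python3 -m jog '{"rot":[[0,0,0],[0,0,0],[0,0,0]],"delta_pos":[[0,0,-1],[0,0,-1],[0,0,0]],"grip":[10,10,10]}'
```

```text
time_s: 5.13
tcp_pos: [0.5743, 0.0893, 0.1495]
ee_rot: [[0.116, -0.993, -0.004], [-0.993, -0.116, -0.001], [0.001, 0.004, -1.0]]
wrist_force: [-0.2, -0.5, -1.7]
gripper_width: 0.318
time_s: 5.47
tcp_pos: [0.5761, 0.0888, 0.1488]
ee_rot: [[0.115, -0.993, 0.001], [-0.993, -0.115, 0.001], [-0.0, -0.001, -1.0]]
wrist_force: [1.0, 0.3, -1.2]
gripper_width: 0.315
time_s: 5.72
tcp_pos: [0.576, 0.0885, 0.1464]
ee_rot: [[0.115, -0.993, 0.001], [-0.993, -0.115, 0.0], [-0.0, -0.001, -1.0]]
wrist_force: [-1.0, -0.4, -0.6]
gripper_width: 0.316
```

```bash
python3 -m jog '{"rot":[[0,0,0],[0,0,0],[0,0,0]],"delta_pos":[[0,0,-0.5],[0,0,-0.5],[0,0,0]],"grip":[10,10,10]}'
python3 -m jog '{"rot":[[0,0,0],[0,0,0]],"delta_pos":[[0,0,-0.5],[0,0,0]],"grip":[10,10]}'
```

```text
time_s: 5.97
tcp_pos: [0.5762, 0.0886, 0.1462]
ee_rot: [[0.115, -0.993, 0.001], [-0.993, -0.115, -0.0], [0.0, -0.001, -1.0]]
wrist_force: [-1.9, 0.0, 4.3]
gripper_width: 0.319
time_s: 6.13
tcp_pos: [0.5762, 0.0886, 0.1462]
ee_rot: [[0.115, -0.993, 0.001], [-0.993, -0.115, -0.0], [0.0, -0.001, -1.0]]
wrist_force: [-2.8, 0.7, 6.9]
gripper_width: 0.318
```

Contact felt at 7 N. I release, retreat and go to prop_3.

```bash
python3 -m jog '{"rot":[[0,0,0],[0,0,0],[0,0,0],[0,0,0],[0,0,0],[0,0,0],[0,0,0],[0,0,0],[0,0,0],[0,0,0]],"delta_pos":[[0,0,0],[0,0,0],[0,0,0],[0,0,0],[0,0,10],[0,0,15],[0,0,20],[0,0,20],[0,0,20],[0,0,0]],"grip":[46,46,46,46,46,46,46,46,46,46]}'
python3 -m jog '{"rot":[[0,0,-5],[0,0,-5],[0,0,-5],[0,0,-5],[0,0,-5],[0,0,-5],[0,0,-2],[0,0,0]],"delta_pos":[[5,28,0],[5,28,0],[5,28,0],[5,28,0],[5,28,0],[5,28,0],[5.5,29,0],[0,0,0]],"grip":[80,80,80,80,80,80,80,80]}'
python3 -m jog '{"rot":[[0,0,0],[0,0,0],[0,0,0],[0,0,0],[0,0,0],[0,0,0],[0,0,0],[0,0,0]],"delta_pos":[[0,0,-25],[0,0,-30],[0,0,-30],[0,0,-30],[0,0,-30],[0,0,-25],[0,0,-20],[0,0,0]],"grip":[80,80,80,80,80,80,80,80]}'
```

```text
time_s: 6.97
tcp_pos: [0.5784, 0.089, 0.2351]
ee_rot: [[0.115, -0.993, 0.009], [-0.993, -0.115, 0.002], [-0.001, -0.01, -1.0]]
wrist_force: [0.7, 1.1, 1.0]
gripper_width: 0.46
time_s: 7.63
tcp_pos: [0.6117, 0.2901, 0.2282]
ee_rot: [[-0.427, -0.904, 0.0], [-0.904, 0.427, 0.001], [-0.001, 0.0, -1.0]]
wrist_force: [0.2, -1.3, -0.2]
gripper_width: 0.795
time_s: 8.3
tcp_pos: [0.6082, 0.2833, 0.0342]
ee_rot: [[-0.43, -0.903, -0.009], [-0.903, 0.43, -0.005], [0.009, 0.006, -1.0]]
wrist_force: [-0.8, -0.9, -0.5]
gripper_width: 0.803
```

```bash
python3 -m jog '{"rot":[[0,0,0],[0,0,0]],"delta_pos":[[0,0,0],[0,0,0]],"grip":[80,80]}'
python3 - <<'E'
from h import *
a=vision.capture("side")["frame"]; c=cv2.resize(a[270:400,160:380],None,fx=2.5,fy=2.5)
cv2.imwrite("pics/c3.png",c[:,:,::-1])
E
```

```text
time_s: 8.47
tcp_pos: [0.6124, 0.286, 0.0411]
ee_rot: [[-0.429, -0.903, 0.002], [-0.903, 0.429, 0.001], [-0.002, -0.002, -1.0]]
wrist_force: [0.1, 0.3, 0.1]
gripper_width: 0.8
```

View pics/c3.png

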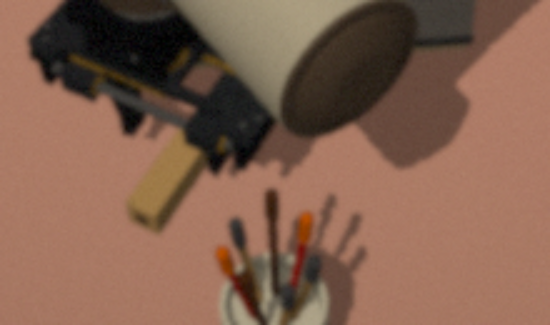

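The fingers straddle prop_3 near its kiln-side end, as intended. I lower the last bit, grip and lift.

```bash
python3 -m jog '{"rot":[[0,0,0],[0,0,0],[0,0,0],[0,0,0],[0,0,0],[0,0,0],[0,0,0],[0,0,0],[0,0,0],[0,0,0]],"delta_pos":[[0,0,-6],[0,0,-6],[0,0,0],[0,0,0],[0,0,0],[0,0,0],[0,0,0],[0,0,0],[0,0,0],[0,0,0]],"grip":[80,80,80,10,10,10,10,10,10,10]}'
python3 -m jog '{"rot":[[0,0,0],[0,0,0],[0,0,0],[0,0,0],[0,0,0],[0,0,0]],"delta_pos":[[0,0,0],[0,0,0],[0,0,10],[0,0,25],[0,0,30],[0,0,25]],"grip":[10,10,10,10,10,10]}'
python3 -m jog '{"rot":[[0,0,3],[0,0,3],[0,0,3],[0,0,3],[0,0,3],[0,0,3],[0,0,3],[0,0,4],[0,0,0],[0,0,0]],"delta_pos":[[-30,2.5,0],[-30,2.5,0],[-30,2.5,0],[-30,2.5,0],[-30,2.5,0],[-30,2.5,0],[-31,2,0],[-31,2,0],[0,0,0],[0,0,0]],"grip":[10,10,10,10,10,10,10,10,10,10]}'
```

```text
time_s: 9.35
tcp_pos: [0.6113, 0.2856, 0.0276]
ee_rot: [[-0.429, -0.903, 0.0], [-0.903, 0.429, 0.0], [-0.0, -0.0, -1.0]]
wrist_force: [0.2, -0.4, -0.6]
gripper_width: 0.355
time_s: 9.85
tcp_pos: [0.6114, 0.2855, 0.1194]
ee_rot: [[-0.429, -0.903, 0.0], [-0.903, 0.429, -0.0], [0.0, -0.0, -1.0]]
wrist_force: [0.6, 0.2, -0.6]
gripper_width: 0.297
time_s: 10.68
tcp_pos: [0.3682, 0.3048, 0.1185]
ee_rot: [[-0.005, -1.0, 0.001], [-1.0, 0.005, 0.001], [-0.001, -0.001, -1.0]]
wrist_force: [-0.1, 1.0, -1.0]
gripper_width: 0.294
```

```bash
python3 -m jog '{"rot":[[0,0,0],[0,0,0],[0,0,0],[0,0,0],[0,0,0],[0,0,0],[0,0,0]],"delta_pos":[[0,0,-20],[0,0,-25],[0,0,-20],[0,0,-15],[0,0,-6],[0,0,-3],[0,0,0]],"grip":[10,10,10,10,10,10,10]}'
python3 -m jog '{"rot":[[0,0,0],[0,0,0]],"delta_pos":[[0,0,-1],[0,0,0]],"grip":[10,10]}'
python3 - <<'E'
from h import *
b=vision.capture("top")["frame"]; a=vision.capture("side")["frame"]
cv2.imwrite("pics/c4.png",np.hstack([cv2.resize(a[250:420,260:460],(400,340)),cv2.resize(b[220:390,80:280],(400,340))])[:,:,::-1])
E
```

```text
time_s: 11.27
tcp_pos: [0.37, 0.3047, 0.0285]
ee_rot: [[-0.008, -1.0, 0.0], [-1.0, 0.008, -0.0], [0.0, -0.0, -1.0]]
wrist_force: [-0.2, -0.7, -1.0]
gripper_width: 0.294
time_s: 11.43
tcp_pos: [0.3699, 0.3052, 0.0284]
ee_rot: [[-0.007, -1.0, 0.001], [-1.0, 0.007, 0.002], [-0.002, -0.001, -1.0]]
wrist_force: [-0.7, 0.2, -0.4]
gripper_width: 0.293
```

View pics/c4.png

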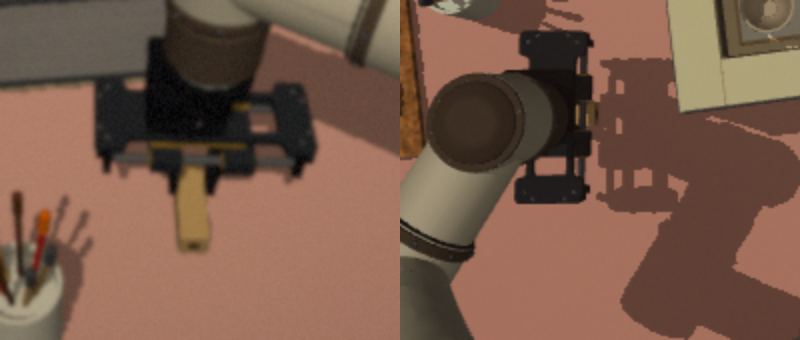

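Prop_3 lies with its length along y between the jaws. I regrip it here with the tool tilted 30° so the final upright pose is less extreme.

```bash
python3 -m jog '{"rot":[[0,0,0],[0,0,0],[0,0,0],[6,0,0],[6,0,0],[6,0,0],[6,0,0],[6,0,0],[0,0,0]],"delta_pos":[[0,0,0],[0,0,0],[0,0,1],[0,-1,1],[0,-1,0],[0,-1,0],[0,0,0],[0,0,0],[0,0,0]],"grip":[55,55,55,55,55,55,55,55,55]}'
python3 -m jog '{"rot":[[0,0,0],[0,0,0],[0,0,0],[0,0,0],[0,0,0],[0,0,0],[0,0,0],[0,0,0]],"delta_pos":[[0,0,0],[0,0,0],[0,0,0],[0,0,0],[0,0,0],[0,0,0],[0,0,0],[0,0,0]],"grip":[10,10,10,10,10,10,10,10]}'
python3 -m jog '{"rot":[[0,0,0],[0,0,0],[0,0,0],[0,0,0],[0,0,0],[0,0,0]],"delta_pos":[[0,0,10],[0,0,20],[0,0,25],[0,0,25],[0,0,20],[0,0,0]],"grip":[10,10,10,10,10,10]}'
```

```text
time_s: 12.28
tcp_pos: [0.3686, 0.2974, 0.028]
ee_rot: [[-0.015, -1.0, -0.007], [-0.906, 0.011, 0.424], [-0.424, 0.013, -0.906]]
wrist_force: [0.5, -0.8, 0.5]
gripper_width: 0.545
time_s: 12.95
tcp_pos: [0.3675, 0.2992, 0.0279]
ee_rot: [[-0.009, -1.0, -0.01], [-0.907, 0.004, 0.421], [-0.421, 0.012, -0.907]]
wrist_force: [-0.7, 1.3, -0.6]
gripper_width: 0.3
time_s: 13.45
tcp_pos: [0.3692, 0.3, 0.1319]
ee_rot: [[-0.005, -1.0, -0.004], [-0.905, 0.003, 0.425], [-0.425, 0.006, -0.905]]
wrist_force: [-0.6, 1.0, -1.7]
gripper_width: 0.298
```

```bash
python3 -m jog '{"rot":[[-4,0,0],[-4,0,0],[-4,0,0],[-4,0,0],[-4,0,0],[-4,0,0],[-4,0,0],[-4,0,0],[-4,0,0],[-4,0,0]],"delta_pos":[[0,0,0],[0,0,0],[0,0,0],[0,0,0],[0,0,0],[0,0,0],[0,0,0],[0,0,0],[0,0,0],[0,0,0]],"grip":[10,10,10,10,10,10,10,10,10,10]}'
python3 -m jog '{"rot":[[-4,0,0],[-4,0,0],[-4,0,0],[-4,0,0],[-4,0,0],[-4,0,0],[-4,0,0],[-4,0,0],[0,0,0],[0,0,0]],"delta_pos":[[0,0,0],[0,0,0],[0,0,0],[0,0,0],[0,0,0],[0,0,0],[0,0,0],[0,0,0],[0,0,0],[0,0,0]],"grip":[10,10,10,10,10,10,10,10,10,10]}'
python3 -c "
from station import r; s=r.sense(); print(s['joints'])"
```

```text
time_s: 14.28
tcp_pos: [0.3672, 0.2983, 0.127]
ee_rot: [[-0.009, -1.0, -0.01], [-0.964, 0.012, -0.265], [0.265, 0.007, -0.964]]
wrist_force: [-0.4, -0.7, -1.1]
gripper_width: 0.3
time_s: 15.12
tcp_pos: [0.3672, 0.2987, 0.1261]
ee_rot: [[-0.008, -1.0, -0.01], [-0.68, 0.013, -0.733], [0.734, 0.001, -0.68]]
wrist_force: [0.2, -0.1, -0.6]
gripper_width: 0.297
[ 68.63334438  34.13671074 -15.40577935  14.96175559 -85.90557108
 -76.6996635 ]
```

```bash
python3 -m jog '{"rot":[[-4,0,0],[-4,0,0],[-4,0,0],[-4,0,0],[-1.7,0,0],[0,0,0],[0,0,0]],"delta_pos":[[0,0,0],[0,0,0],[0,0,0],[0,0,0],[0,0,0],[0,0,0],[0,0,0]],"grip":[10,10,10,10,10,10,10]}'
python3 - <<'E'
from h import *
b=vision.capture("top")["frame"]; a=vision.capture("side")["frame"]
print(r.sense()["joints"])
cv2.imwrite("pics/c5.png",np.hstack([cv2.resize(a[220:420,230:460],(460,400)),cv2.resize(b[220:390,80:250],(340,340))[:, :].copy() if 0 else cv2.copyMakeBorder(cv2.resize(b[220:390,80:250],(340,340)),0,60,0,0,cv2.BORDER_CONSTANT)])[:,:,::-1])
E
```

```text
time_s: 15.7
tcp_pos: [0.3677, 0.2986, 0.1278]
ee_rot: [[-0.01, -1.0, -0.01], [-0.427, 0.013, -0.904], [0.904, -0.005, -0.427]]
wrist_force: [-1.1, -0.6, -2.4]
gripper_width: 0.302
[ 70.06199687  42.7423471  -11.86913012  17.61375985 -98.31137524
 -79.15287797]
```

View pics/c5.png

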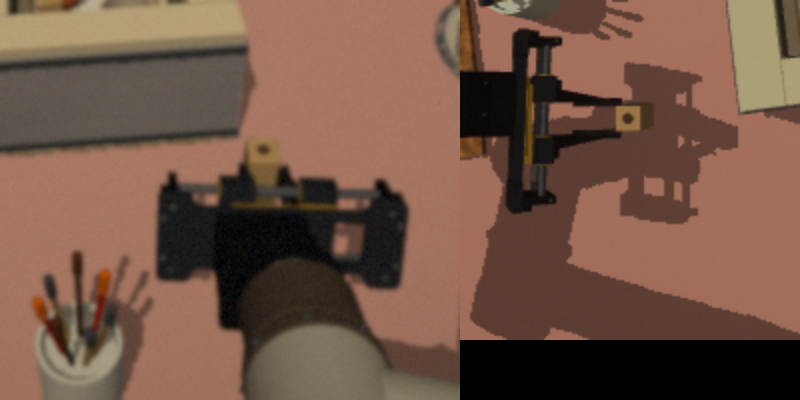

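The prop is upright in the jaws. I lower it onto the bench.

```bash
python3 -m jog '{"rot":[[0,0,0],[0,0,0],[0,0,0],[0,0,0],[0,0,0],[0,0,0]],"delta_pos":[[0,0,-15],[0,0,-15],[0,0,-15],[0,0,-10],[0,0,-6],[0,0,0]],"grip":[10,10,10,10,10,10]}'
python3 -m jog '{"rot":[[0,0,0],[0,0,0],[0,0,0],[0,0,0]],"delta_pos":[[0,0,-1],[0,0,-1],[0,0,-1],[0,0,0]],"grip":[10,10,10,10]}'
python3 -m jog '{"rot":[[0,0,0],[0,0,0],[0,0,0]],"delta_pos":[[0,0,-1],[0,0,-1],[0,0,0]],"grip":[10,10,10]}'
```

```text
time_s: 16.3
tcp_pos: [0.3674, 0.2981, 0.0652]
ee_rot: [[-0.008, -1.0, -0.01], [-0.422, 0.012, -0.906], [0.906, -0.003, -0.423]]
wrist_force: [0.4, 0.5, -1.8]
gripper_width: 0.303
time_s: 16.63
tcp_pos: [0.3677, 0.299, 0.0641]
ee_rot: [[-0.01, -1.0, -0.009], [-0.426, 0.012, -0.905], [0.905, -0.005, -0.426]]
wrist_force: [0.0, -0.0, -0.8]
gripper_width: 0.301
time_s: 16.88
tcp_pos: [0.3678, 0.2989, 0.0622]
ee_rot: [[-0.01, -1.0, -0.009], [-0.425, 0.012, -0.905], [0.905, -0.005, -0.425]]
wrist_force: [-0.1, 1.0, 0.0]
gripper_width: 0.298
```

```bash
python3 -m jog '{"rot":[[0,0,0],[0,0,0],[0,0,0]],"delta_pos":[[0,0,-1],[0,0,-1],[0,0,0]],"grip":[10,10,10]}'
python3 -m jog '{"rot":[[0,0,0],[0,0,0]],"delta_pos":[[0,0,-1],[0,0,0]],"grip":[10,10]}'
```

```text
time_s: 17.13
tcp_pos: [0.3681, 0.2991, 0.0618]
ee_rot: [[-0.01, -1.0, -0.007], [-0.423, 0.011, -0.906], [0.906, -0.006, -0.423]]
wrist_force: [0.4, 3.0, 5.8]
gripper_width: 0.301
time_s: 17.3
tcp_pos: [0.3683, 0.2993, 0.0617]
ee_rot: [[-0.01, -1.0, -0.007], [-0.422, 0.01, -0.907], [0.907, -0.006, -0.422]]
wrist_force: [0.0, 3.4, 9.5]
gripper_width: 0.301
```

```bash
python3 -m jog '{"rot":[[0,0,0],[0,0,0],[0,0,0],[0,0,0],[0,0,0],[0,0,0],[0,0,0],[0,0,0],[0,0,0],[0,0,0]],"delta_pos":[[0,0,0],[0,0,0],[0,0,0],[0,0,0],[0,0,0],[0,5,2.5],[0,10,5],[0,15,7.5],[0,15,7.5],[0,15,7.5]],"grip":[65,65,65,65,65,65,65,65,65,65]}'
python3 -m jog '{"rot":[[0,0,0],[0,0,0],[4,0,0],[4,0,0],[4,0,0],[4,0,0],[4,0,0],[4,0,0],[4,0,0],[4,0,0]],"delta_pos":[[0,0,20],[0,0,30],[0,0,30],[0,0,20],[0,0,0],[0,0,0],[0,0,0],[0,0,0],[0,0,0],[0,0,0]],"grip":[65,65,65,65,65,65,65,65,65,65]}'
python3 -m jog '{"rot":[[4,0,0],[4,0,0],[4,0,0],[4,0,0],[4,0,0],[4,0,0],[4,0,0],[4,0,0],[0,0,0],[0,0,0]],"delta_pos":[[0,-5,5],[0,-5,5],[0,-5,0],[0,-5,0],[0,-5,0],[0,-5,0],[0,-5,0],[0,-5,0],[0,0,0],[0,0,0]],"grip":[65,65,65,65,65,65,65,65,65,65]}'
python3 - <<'E'
from h import *
for n in("top",):
    c=vision.capture(n); f=c["frame"]; hsv=cv2.cvtColor(f,cv2.COLOR_RGB2HSV).astype(int); H,S,V=[hsv[...,i] for i in range(3)]
    for t in(60,85,100,120):
        m=(H>=11)&(H<=19)&(S>125)&(V>t); o=np.zeros_like(m); o[230:330,125:220]=m[230:330,125:220]; print(t,blob(o,c,.08))
    cv2.imwrite("pics/c6.png",cv2.resize(f[150:350,80:380],None,fx=2.5,fy=2.5)[:,:,::-1])
E
```

```text
time_s: 18.13
tcp_pos: [0.3677, 0.3596, 0.0892]
ee_rot: [[-0.01, -1.0, -0.009], [-0.425, 0.012, -0.905], [0.905, -0.005, -0.425]]
wrist_force: [-0.8, 0.2, -0.9]
gripper_width: 0.643
time_s: 18.97
tcp_pos: [0.3676, 0.3592, 0.1892]
ee_rot: [[-0.009, -1.0, -0.009], [-0.842, 0.013, -0.539], [0.539, 0.002, -0.843]]
wrist_force: [-0.1, 0.1, 0.2]
gripper_width: 0.649
time_s: 19.8
tcp_pos: [0.3679, 0.3182, 0.1997]
ee_rot: [[-0.011, -1.0, -0.008], [-1.0, 0.011, -0.014], [0.014, 0.008, -1.0]]
wrist_force: [-0.3, 0.6, -0.6]
gripper_width: 0.65
60 [(array([172., 277.]), array([369.9, 279. ]), array([40.5, 27.9]), 89.1)]
85 [(array([171., 276.]), array([369.9, 279.4]), array([39.8, 27.9]), 89.1)]
100 [(array([169., 277.]), array([370. , 287.2]), array([28.5, 23.4]), 0.8)]
120 [(array([169., 277.]), array([370. , 287.2]), array([28.4, 23.4]), 0.8)]
```

View pics/c6.png

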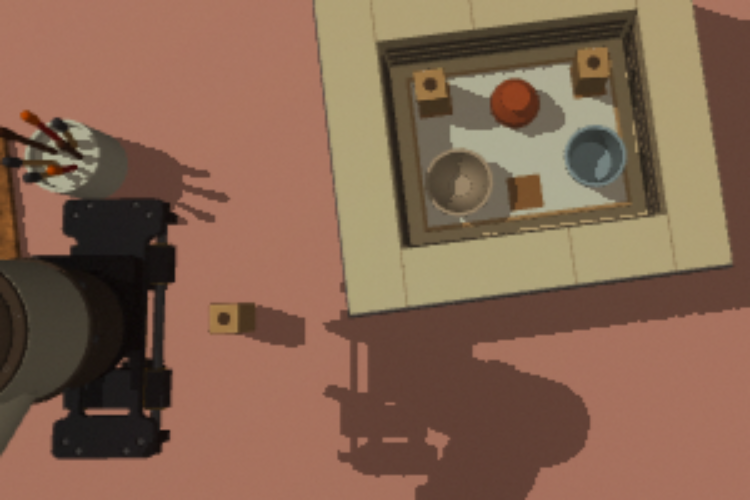

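Both props in the kiln stand on their marks, and prop_3 stands upright on the bench at about (370, 286) mm. The tilt-based estimate agrees. I pick it from above.

```bash
python3 -m jog '{"rot":[[0.8,-0.5,0.6],[0,0,0],[0,0,0],[0,0,0],[0,0,0],[0,0,0],[0,0,0],[0,0,0],[0,0,0],[0,0,0]],"delta_pos":[[2,-16,0],[0,-16,0],[0,0,0],[0,0,-25],[0,0,-30],[0,0,-30],[0,0,-25],[0,0,-15],[0,0,-7],[0,0,0]],"grip":[75,75,75,75,75,75,75,75,75,75]}'
python3 -m jog '{"rot":[[0,0,0],[0,0,0],[0,0,0],[0,0,0],[0,0,0],[0,0,0],[0,0,0],[0,0,0],[0,0,0],[0,0,0]],"delta_pos":[[0,0,0],[0,0,0],[0,0,0],[0,0,0],[0,0,0],[0,0,0],[0,0,0],[0,0,0],[0,0,0],[0,0,0]],"grip":[75,10,10,10,10,10,10,10,10,10]}'
```

```text
time_s: 20.68
tcp_pos: [0.3692, 0.2863, 0.0652]
ee_rot: [[0.001, -1.0, -0.003], [-1.0, -0.001, -0.004], [0.004, 0.003, -1.0]]
wrist_force: [-0.3, -0.5, 0.3]
gripper_width: 0.75
time_s: 21.52
tcp_pos: [0.3697, 0.2869, 0.067]
ee_rot: [[0.001, -1.0, -0.0], [-1.0, -0.001, -0.0], [0.0, 0.0, -1.0]]
wrist_force: [-0.5, -0.3, 1.9]
gripper_width: 0.316
```

```bash
python3 -m jog '{"rot":[[0,0,0],[0,0,0],[0,0,0],[0,0,0],[0,0,0],[0,0,0],[0,0,0],[0,0,0]],"delta_pos":[[0,0,10],[0,0,25],[0,0,30],[0,0,30],[0,0,35],[0,0,35],[0,0,25],[0,0,10]],"grip":[10,10,10,10,10,10,10,10]}'
python3 -m jog '{"rot":[[0,0,1],[0,0,1],[0,0,1],[0,0,1],[0,0,1],[0,0,1],[0,0,0.6],[0,0,0],[0,0,0],[0,0,0]],"delta_pos":[[11,-27,0],[13,-32,0],[13,-32,0],[13,-32,0],[13,-32,0],[13,-32,0],[13,-32,0],[13,-32,0],[13.5,-33.5,0],[0,0,0]],"grip":[10,10,10,10,10,10,10,10,10,10]}'
python3 -m jog '{"rot":[[0,0,0],[0,0,0]],"delta_pos":[[0,0,0],[0,0,0]],"grip":[10,10]}'
```

```text
time_s: 22.18
tcp_pos: [0.3708, 0.2879, 0.2708]
ee_rot: [[0.001, -1.0, 0.004], [-1.0, -0.001, 0.005], [-0.005, -0.004, -1.0]]
wrist_force: [-0.3, 0.3, -0.8]
gripper_width: 0.317
time_s: 23.02
tcp_pos: [0.4857, -0.0021, 0.2649]
ee_rot: [[0.109, -0.994, -0.004], [-0.994, -0.109, -0.002], [0.002, 0.004, -1.0]]
wrist_force: [0.2, 0.7, -1.5]
gripper_width: 0.318
time_s: 23.18
tcp_pos: [0.4845, 0.0022, 0.2654]
ee_rot: [[0.115, -0.993, -0.003], [-0.993, -0.115, -0.0], [0.0, 0.003, -1.0]]
wrist_force: [-0.3, 0.2, -0.7]
gripper_width: 0.315
```

```bash
python3 -m jog '{"rot":[[0,0,0],[0,0,0],[0,0,0],[0,0,0],[0,0,0],[0,0,0],[0,0,0],[0,0,0]],"delta_pos":[[0,0,-15],[0,0,-20],[0,0,-20],[0,0,-20],[0,0,-20],[0,0,-15],[0,0,-7],[0,0,0]],"grip":[10,10,10,10,10,10,10,10]}'
python3 -m jog '{"rot":[[0,0,0],[0,0,0],[0,0,0],[0,0,0]],"delta_pos":[[0,0,-1],[0,0,-1],[0,0,-1],[0,0,0]],"grip":[10,10,10,10]}'
python3 -m jog '{"rot":[[0,0,0],[0,0,0]],"delta_pos":[[0,0,-1],[0,0,0]],"grip":[10,10]}'
```

```text
time_s: 23.85
tcp_pos: [0.4837, 0.0031, 0.1481]
ee_rot: [[0.118, -0.993, -0.004], [-0.993, -0.118, -0.001], [0.001, 0.005, -1.0]]
wrist_force: [-0.4, -0.1, -1.4]
gripper_width: 0.32
time_s: 24.18
tcp_pos: [0.4855, 0.0025, 0.1475]
ee_rot: [[0.116, -0.993, 0.001], [-0.993, -0.116, 0.0], [-0.0, -0.001, -1.0]]
wrist_force: [0.3, -0.9, -1.1]
gripper_width: 0.316
time_s: 24.35
tcp_pos: [0.4852, 0.0023, 0.1461]
ee_rot: [[0.116, -0.993, 0.0], [-0.993, -0.116, -0.0], [0.0, -0.0, -1.0]]
wrist_force: [-0.1, -0.8, -1.7]
gripper_width: 0.32
```

```bash
python3 -m jog '{"rot":[[0,0,0],[0,0,0],[0,0,0]],"delta_pos":[[0,0,-0.7],[0,0,-0.7],[0,0,0]],"grip":[10,10,10]}'
python3 -m jog '{"rot":[[0,0,0],[0,0,0]],"delta_pos":[[0,0,-0.7],[0,0,0]],"grip":[10,10]}'
```

```text
time_s: 24.6
tcp_pos: [0.4854, 0.0022, 0.145]
ee_rot: [[0.116, -0.993, 0.0], [-0.993, -0.116, -0.0], [0.0, -0.0, -1.0]]
wrist_force: [-0.8, 0.4, 2.5]
gripper_width: 0.316
time_s: 24.77
tcp_pos: [0.4855, 0.0023, 0.145]
ee_rot: [[0.116, -0.993, 0.001], [-0.993, -0.116, -0.001], [0.001, -0.0, -1.0]]
wrist_force: [-2.3, 0.1, 7.7]
gripper_width: 0.32
```

```bash
python3 -m jog '{"rot":[[0,0,0],[0,0,0],[0,0,0],[0,0,0],[0,0,0],[0,0,0],[0,0,0],[0,0,0],[0,0,0],[0,0,0]],"delta_pos":[[0,0,0],[0,0,0],[0,0,0],[0,0,0],[0,0,10],[0,0,15],[0,0,25],[0,0,25],[0,0,15],[0,0,0]],"grip":[46,46,46,46,46,46,46,46,46,46]}'
python3 -m jog '{"rot":[[0,0,-2],[0,0,-2],[0,0,-2],[0,0,-2],[0,0,-2],[0,0,-2],[0,0,-2],[0,0,-2],[0,0,-2],[0,0,-0.6]],"delta_pos":[[1.5,-40,0],[1.5,-40,0],[1.5,-40,0],[1.5,-40,0],[1.5,-40,0],[1.5,-40,0],[1.5,-40,0],[1.5,-40,0],[1.5,-40,0],[1.5,-40,0]],"grip":[52,52,52,52,52,52,52,52,52,52]}'
python3 -m jog '{"rot":[[0,0,0],[0,0,0],[0,0,0]],"delta_pos":[[0,-6,0],[0,0,0],[0,0,0]],"grip":[52,52,52]}'
python3 - <<'E'
from h import *
c=vision.capture("top"); f=c["frame"]; hsv=cv2.cvtColor(f,cv2.COLOR_RGB2HSV).astype(int); H,S,V=[hsv[...,i] for i in range(3)]
m=(H>=11)&(H<=19)&(S>125)
for n,(x0,y0,x1,y1) in dict(p2=(240,170,268,205),p1=(305,160,330,190),p3=(275,210,305,240)).items():
    for t in (30,90):
        o=np.zeros_like(m); o[y0:y1,x0:x1]=(m&(V>t))[y0:y1,x0:x1]; print(n,t,blob(o,c,.158))
s=c; kx=np.array([.9932,.1167]); ky=np.array([-.1167,.9932]); k0=np.array([535.3,8.1])
for n,a,b in(("a",50,75),("b",50,-75),("c",-50,0)): print(n,k0+a*kx+b*ky)
cv2.imwrite("pics/c7.png",np.vstack([cv2.resize(f[150:265,225:345],(480,460))])[:,:,::-1])
E
```

```text
time_s: 25.6
tcp_pos: [0.4873, 0.0026, 0.2373]
ee_rot: [[0.116, -0.993, 0.007], [-0.993, -0.116, 0.001], [-0.0, -0.007, -1.0]]
wrist_force: [0.1, -0.3, -0.5]
gripper_width: 0.458
time_s: 26.43
tcp_pos: [0.4995, -0.3995, 0.2322]
ee_rot: [[-0.209, -0.978, -0.002], [-0.978, 0.209, 0.001], [-0.001, 0.002, -1.0]]
wrist_force: [0.7, -0.2, -0.3]
gripper_width: 0.522
time_s: 26.68
tcp_pos: [0.4996, -0.4034, 0.2321]
ee_rot: [[-0.208, -0.978, -0.003], [-0.978, 0.208, 0.002], [-0.001, 0.003, -1.0]]
wrist_force: [0.5, 0.7, 0.5]
gripper_width: 0.518
p2 30 [(array([249., 189.]), array([561.3,  88.2]), array([58.6, 36.7]), 6.8)]
p2 90 [(array([252., 183.]), array([577. ,  88.4]), array([27.5, 27.5]), 5.8)]
p1 30 [(array([315., 178.]), array([587. , -57.4]), array([45.5, 40.9]), 18.2)]
p1 90 [(array([317., 175.]), array([595.3, -60.8]), array([29.5, 25.3]), 89.3)]
p3 30 [(array([290., 225.]), array([481.2,   3.6]), array([33.5, 30.1]), 6.3)]
p3 90 [(array([290., 224.]), array([484.8,   2.6]), array([26.3, 27.1]), 7.2)]
a [576.2075  88.425 ]
b [593.7125 -60.555 ]
c [485.64    2.265]
```

View pics/c7.png

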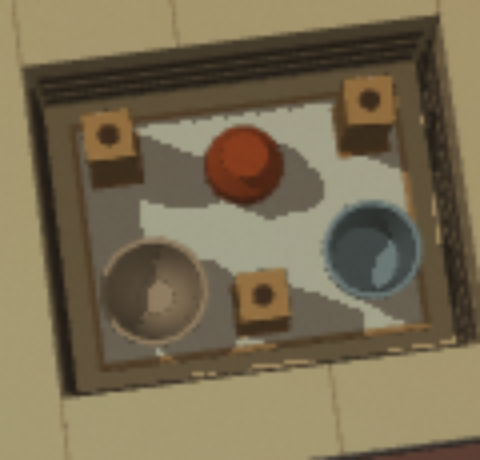

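All three props are within about 1.5 mm of their marks, upright and square to the kiln, and the pots are undisturbed. Now the shelf.

```bash
python3 -m jog '{"rot":[[0,0,0],[0,0,0],[0,0,0],[0,0,0],[0,0,0],[0,0,0],[0,0,0],[0,0,0],[0,0,0]],"delta_pos":[[0.7,0,-20],[0,0,-30],[0,0,-30],[0,0,-30],[0,0,-30],[0,0,-20],[0,0,-8],[0,0,0],[0,0,0]],"grip":[52,52,52,52,52,52,52,52,52]}'
python3 - <<'E'
from h import *
c=vision.capture("side"); f=c["frame"]; t=vision.capture("top")["frame"]
cv2.imwrite("pics/c8.png",np.hstack([cv2.resize(f[80:180,230:360],(390,300)),cv2.resize(t[160:280,400:520],(390,390))[:300]])[:,:,::-1])
E
```

```text
time_s: 27.48
tcp_pos: [0.5018, -0.4031, 0.0669]
ee_rot: [[-0.205, -0.979, 0.001], [-0.979, 0.205, -0.001], [0.001, -0.001, -1.0]]
wrist_force: [-0.4, 0.8, 0.6]
gripper_width: 0.519
```

View pics/c8.png

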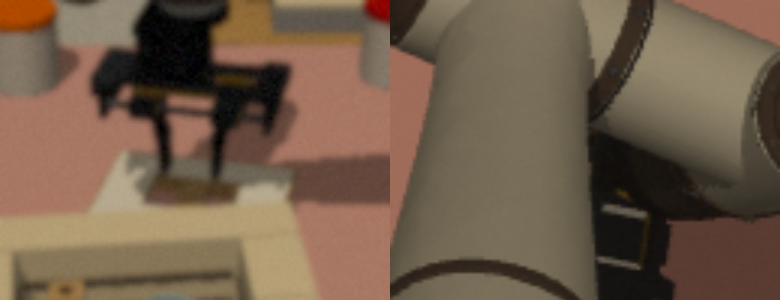

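The fingers stand over the two slots. I descend slowly and watch the force.

```bash
python3 -m jog '{"rot":[[0,0,0],[0,0,0],[0,0,0],[0,0,0],[0,0,0]],"delta_pos":[[-0.7,0,-6],[0,0,-6],[0,0,-6],[0,0,-6],[0,0,0]],"grip":[52,52,52,52,52]}'
python3 -m jog '{"rot":[[0,0,0],[0,0,0],[0,0,0],[0,0,0],[0,0,0],[0,0,0],[0,0,0],[0,0,0]],"delta_pos":[[0,0,0],[0,0,0],[0,0,0],[0,0,0],[0,0,0],[0,0,0],[0,0,0],[0,0,0]],"grip":[10,10,10,10,10,10,10,10]}'
python3 -m jog '{"rot":[[0,0,0],[0,0,0],[0,0,0],[0,0,0]],"delta_pos":[[0,0,5],[0,0,10],[0,0,10],[0,0,0]],"grip":[10,10,10,10]}'
```

```text
time_s: 28.0
tcp_pos: [0.4991, -0.4032, 0.0399]
ee_rot: [[-0.208, -0.978, -0.003], [-0.978, 0.208, 0.002], [-0.001, 0.003, -1.0]]
wrist_force: [-0.1, 0.3, -0.1]
gripper_width: 0.516
time_s: 28.67
tcp_pos: [0.5002, -0.4037, 0.0419]
ee_rot: [[-0.207, -0.978, -0.0], [-0.978, 0.207, -0.0], [0.0, 0.0, -1.0]]
wrist_force: [0.8, -0.4, -0.7]
gripper_width: 0.109
time_s: 29.0
tcp_pos: [0.502, -0.4048, 0.0702]
ee_rot: [[-0.206, -0.978, 0.005], [-0.978, 0.206, -0.003], [0.002, -0.005, -1.0]]
wrist_force: [0.5, -0.3, 0.8]
gripper_width: 0.097
```

The jaws closed to 10%, so nothing was gripped. I look before doing anything else.

```bash
python3 -m jog '{"rot":[[0,0,0],[0,0,0],[0,0,0],[0,0,0]],"delta_pos":[[0,0,30],[0,0,40],[0,0,40],[0,0,0]],"grip":[10,10,10,10]}'
python3 -m jog '{"rot":[[0,0,0],[0,0,0],[0,0,0],[0,0,0],[0,0,0]],"delta_pos":[[-30,40,0],[-30,40,0],[-30,40,0],[-30,40,0],[0,0,0]],"grip":[52,52,52,52,52]}'
python3 - <<'E'
from h import *
c=vision.capture("top"); f=c["frame"]; hsv=cv2.cvtColor(f,cv2.COLOR_RGB2HSV).astype(int); H,S,V=[hsv[...,i] for i in range(3)]
m=(S<70)&(V>110); w=np.zeros_like(m); w[170:275,405:495]=m[170:275,405:495]
print(blob(w,c,.04,300))
s=vision.capture("side"); 
cv2.imwrite("pics/c9.png",np.hstack([cv2.resize(f[160:280,390:510],(400,400)),cv2.resize(s["frame"][110:180,240:360],(400,233),interpolation=cv2.INTER_CUBIC) if 0 else cv2.copyMakeBorder(cv2.resize(s["frame"][110:180,240:360],(400,233)),0,167,0,0,cv2.BORDER_CONSTANT)])[:,:,::-1])
np.save("pics/top9.npy",f)
E
```

```text
time_s: 29.33
tcp_pos: [0.5044, -0.4069, 0.1875]
ee_rot: [[-0.205, -0.979, 0.015], [-0.979, 0.205, -0.011], [0.008, -0.017, -1.0]]
wrist_force: [1.5, 0.0, 2.6]
gripper_width: 0.103
time_s: 29.75
tcp_pos: [0.3933, -0.2656, 0.176]
ee_rot: [[-0.206, -0.979, -0.005], [-0.979, 0.206, 0.004], [-0.003, 0.006, -1.0]]
wrist_force: [-0.5, 0.2, -1.5]
gripper_width: 0.391
[(array([439., 249.]), array([ 427.4, -371.2]), array([117.9, 105. ]), 75.1), (array([455., 202.]), array([ 538. , -411.4]), array([142.1, 116.1]), 78.0)]
```

View pics/c9.png

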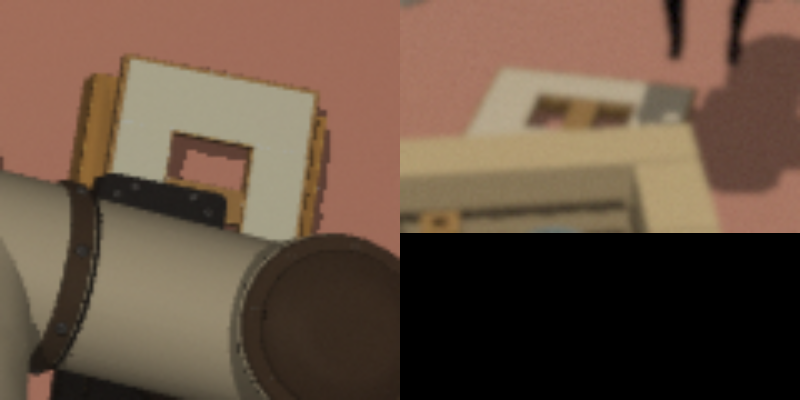

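```bash
python3 - <<'E'
from h import *
c=vision.capture("side"); f=c["frame"]
t={k:v for k,v in vision.capture("top").items()}
u=np.array([.9785,-.206]); v=np.array([.206,.9785]); s0=np.array([500.5,-403.5])
def P(a,b,z): q=s0+a*u+b*v; return [q[0]/1e3,q[1]/1e3,z]
print("tips expected",proj(c,P(25,0,.042)),proj(c,P(-25,0,.042)))
print("web ctr .04/.05/.06",[proj(c,P(0,0,z)).round(1) for z in(.03,.04,.05,.06)])
for n,a,b in(("slotfar+",47,-30),("slotfar-",-47,-30),("slotnear+",47,30),("slotnear-",-47,30),("shelf far+",100,-75),("far-",-100,-75)): print(n,proj(c,P(a,b,.04)).round(1))
print("web",proj(c,P(13,-30,.04)),proj(c,P(-13,-30,.04)))
x=cv2.resize(f[115:175,245:345],None,fx=8,fy=8,interpolation=cv2.INTER_NEAREST); cv2.imwrite("pics/c10.png",x[:,:,::-1])
E
```

```text
tips expected [286.69030783 142.22000221] [302.10557869 143.99135646]
web ctr .04/.05/.06 [array([294.4, 146.4]), array([294.4, 143.7]), array([294.4, 140.9]), array([294.4, 138.1])]
slotfar+ [282.3 137.3]
slotfar- [310.8 140.5]
slotnear+ [277.6 146.9]
slotnear- [307.  150.3]
shelf far+ [270.2 128.8]
far- [329.6 135.3]
web [292.52239916 138.42874822] [300.41105526 139.31899249]
```

View pics/c10.png

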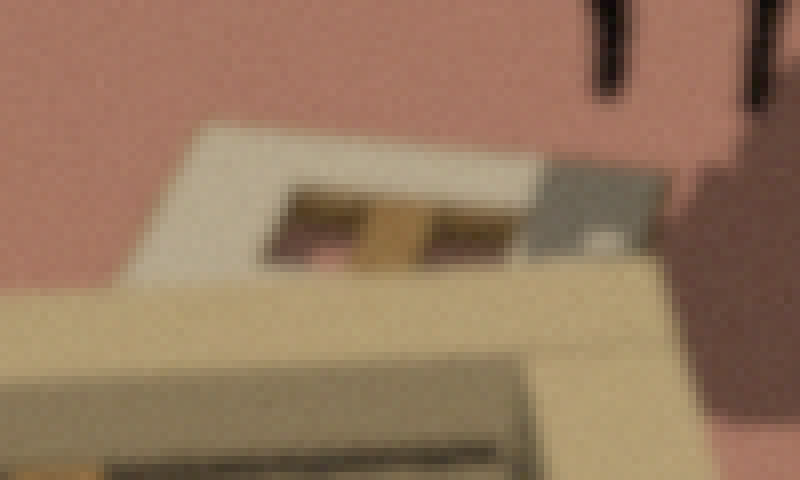

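```bash
python3 - <<'E'
from h import *
s=r.sense(); c=vision.capture("side"); p=np.array(s["tcp_pos"]); R=np.array(s["ee_rot"]); print(p,s["gripper_width"],s["time_s"])
for w in(.0226+.004,): 
  for sg in(1,-1):
    for d in(.0,.015,.025): print(sg,d,proj(c,p+R@[0,sg*w,d]).round(1))
f=c["frame"]; g=f.max(2)
for row in range(112,134,2): print(row,''.join('#' if v<60 else ('+' if v<90 else '.') for v in g[row,310:350]))
E
```

```text
[ 0.40124329 -0.27075682  0.17764174] 0.5008195137910006 29.95
1 0.0 [339.7 126.5]
1 0.015 [339.4 131.4]
1 0.025 [339.1 134.6]
-1 0.0 [320.3 124.4]
-1 0.015 [320.1 129.3]
-1 0.025 [320.  132.5]
112 .......+####.................+###+......
114 ........###+.................####.......
116 ........####.................###+.......
118 ........+##+.................##+........
120 .........##+................+##+........
122 ........+##+................+##+........
124 ........+##+................+##+........
126 ............................+##+........
128 ............................+#++........
130 ........................................
132 ........................................
```

Finger positions agree with the model: the light pads extend past the black tips. I clear the top view and re-measure the shelf and its slots numerically before retrying.

```bash
python3 -m jog '{"rot":[[0,0,0],[0,0,0],[0,0,0],[0,0,0],[0,0,0],[0,0,0]],"delta_pos":[[0,35,20],[0,35,20],[0,40,10],[0,40,0],[0,40,0],[0,40,0]],"grip":[52,52,52,52,52,52]}'
python3 - <<'E'
from h import *
c=vision.capture("top"); f=c["frame"]; hsv=cv2.cvtColor(f,cv2.COLOR_RGB2HSV).astype(int); H,S,V=[hsv[...,i] for i in range(3)]
def W(m,x0=405,y0=170,x1=495,y1=275):
    o=np.zeros_like(m); o[y0:y1,x0:x1]=m[y0:y1,x0:x1]; return o
w=W((S<70)&(V>110)); print("white",blob(w,c,.04,300))
ks,hi=cv2.findContours(w.astype(np.uint8),cv2.RETR_CCOMP,cv2.CHAIN_APPROX_NONE)
for k in ks:
    if cv2.contourArea(k)>300:
        q=np.array([pl(c,*p,.04)[:2] for p in k[:,0].astype(float)])*1000; print("ring",cv2.minAreaRect(q.astype(np.float32)))
print("web",blob(W((H>=11)&(H<=22)&(S>110),436,195,470,248),c,.04,20))
print("pink",blob(W((H<=10)&(S>80),430,195,472,248),c,.04,20))
for row in range(196,248,2): print(row,''.join('W' if w[row,x] else ('t' if (11<=H[row,x]<=22) else ('p' if H[row,x]<=10 else '?')) for x in range(405,500)))
E
```

```text
time_s: 30.5
tcp_pos: [0.4011, -0.0388, 0.2273]
ee_rot: [[-0.209, -0.978, 0.001], [-0.978, 0.209, 0.0], [-0.001, -0.001, -1.0]]
wrist_force: [0.8, 0.8, 0.5]
gripper_width: 0.516
white [(array([451., 220.]), array([ 500.4, -403.1]), array([142.9, 193. ]), 78.1)]
ring ((500.3955078125, -403.1463623046875), (142.86410522460938, 192.98777770996094), 78.14593505859375)
ring ((500.5646667480469, -403.383056640625), (68.73638916015625, 102.78387451171875), 78.29956817626953)
web [(array([455., 216.]), array([ 501.4, -403.6]), array([61.6, 94.6]), 78.3)]
pink [(array([449., 232.]), array([ 470.5, -395.3]), array([55.5, 32.5]), 78.6), (array([452., 208.]), array([ 529.1, -407.8]), array([55.3, 32.1]), 77.8)]
196 pppppppptttttttttttttWWWWWWWWWWWWWWWWWWWWWWWWWWWWWWWWWWWWWWWWWWWWWWWWWWWWWWWWWtttttpppppppppppp
198 pppppppptttttttttttttWWWWWWWWWWWWWWWWWWWWWWWWWWWWWWWWWWWWWWWWWWWWWWWWWWWWWWWWWtttttpppppppppppp
200 pppppppptttttttttttttWWWWWWWWWWWWWWWtttttttttWWWWWWWWWWWWWWWWWWWWWWWWWWWWWWWWWtttttpppppppppppp
202 ppppppptttttttttttttWWWWWWWWWWWWWWWWtpppppppppptttttttttWWWWWWWWWWWWWWWWWWWWWtttttppppp
[... 1508 characters left out ...]

234 pptttttttttttttWWWWWWWWWWWWWWWWtpppppppppppppppppppppppttWWWWWWWWWWWWWWWWtttttppppppppppppppppp
236 pptttttttttttttWWWWWWWWWWWWWWWWttppppppppppppppppppppptttWWWWWWWWWWWWWWWWtttttppppppppppppppppp
238 pttttttttttttttWWWWWWWWWWWWWWWWWWWWWWWWtttppppppppppppttWWWWWWWWWWWWWWWWtttttpppppppppppppppppp
240 ptttttttttttttWWWWWWWWWWWWWWWWWWWWWWWWWWWWWWWWWWWttttpttWWWWWWWWWWWWWWWWtttttpppppppppppppppppp
242 ptttttttttttttWWWWWWWWWWWWWWWWWWWWWWWWWWWWWWWWWWWWWWWWWWWWWWWWWWWWWWWWWWtttttpppppppppppppppppp
244 ttttttttttttttWWWWWWWWWWWWWWWWWWWWWWWWWWWWWWWWWWWWWWWWWWWWWWWWWWWWWWWWWWttttppppppppppppppppppp
246 tttttttttttttWWWWWWWWWWWWWWWWWWWWWWWWWWWWWWWWWWWWWWWWWWWWWWWWWWWWWWWWWWtttttppppppppppppppppppp
```

The shelf has not moved (500.5, -403.3) and the web is where expected. I retry in finer steps.

```bash
python3 -m jog '{"rot":[[0,0,0],[0,0,0],[0,0,0],[0,0,0],[0,0,0],[0,0,0],[0,0,0],[0,0,0],[0,0,0],[0,0,0]],"delta_pos":[[10,-36.5,0],[10,-36.5,0],[10,-36.5,0],[10,-36.5,0],[10,-36.5,0],[10,-36.5,0],[10,-36.5,0],[10,-36.5,0],[10,-36.5,0],[10,-36.5,0]],"grip":[52,52,52,52,52,52,52,52,52,52]}'
python3 -m jog '{"rot":[[0,0,0],[0,0,0],[0,0,0],[0,0,0],[0,0,0],[0,0,0],[0,0,0],[0,0,0]],"delta_pos":[[0,0,-20],[0,0,-30],[0,0,-30],[0,0,-30],[0,0,-25],[0,0,-15],[0,0,-8],[0,0,0]],"grip":[52,52,52,52,52,52,52,52]}'
python3 -m jog '{"rot":[[0,0,0],[0,0,0],[0,0,0],[0,0,0],[0,0,0]],"delta_pos":[[0,0,-8],[0,0,-8],[0,0,-8],[0,0,-5],[0,0,0]],"grip":[52,52,52,52,52]}'
python3 -m jog '{"rot":[[0,0,0],[0,0,0],[0,0,0],[0,0,0],[0,0,0]],"delta_pos":[[0,0,0],[0,0,0],[0,0,0],[0,0,0],[0,0,0]],"grip":[24,24,24,24,24]}'
```

```text
time_s: 31.38
tcp_pos: [0.5008, -0.4086, 0.2259]
ee_rot: [[-0.209, -0.978, -0.001], [-0.978, 0.209, -0.0], [0.0, 0.001, -1.0]]
wrist_force: [1.3, 0.3, 1.0]
gripper_width: 0.519
time_s: 32.05
tcp_pos: [0.4993, -0.4056, 0.0658]
ee_rot: [[-0.208, -0.978, -0.004], [-0.978, 0.208, 0.002], [-0.001, 0.005, -1.0]]
wrist_force: [0.1, -0.4, 0.1]
gripper_width: 0.52
time_s: 32.47
tcp_pos: [0.4995, -0.4049, 0.0386]
ee_rot: [[-0.207, -0.978, -0.002], [-0.978, 0.207, 0.001], [-0.0, 0.002, -1.0]]
wrist_force: [-0.7, -0.1, -0.0]
gripper_width: 0.52
time_s: 32.88
tcp_pos: [0.5004, -0.4056, 0.0407]
ee_rot: [[-0.207, -0.978, 0.0], [-0.978, 0.207, -0.001], [0.001, -0.0, -1.0]]
wrist_force: [-1.1, 3.0, 8.8]
gripper_width: 0.271
```

```bash
python3 -m jog '{"rot":[[0,0,0],[0,0,0]],"delta_pos":[[0,0,0],[0,0,0]],"grip":[24,24]}'; python3 - <<'E'
from h import *
s=r.sense(); print(s["moment"],s["wrist_force"],s["gripper_width"],s["tcp_pos"])
c=vision.capture("side"); f=c["frame"]; hsv=cv2.cvtColor(f,cv2.COLOR_RGB2HSV).astype(int)
g=f.max(2)
for row in range(122,154,1): print(row,''.join('#' if g[row,x]<50 else ('W' if hsv[row,x,1]<75 and g[row,x]>100 else ('t' if 11<=hsv[row,x,0]<=22 else 'p')) for x in range(258,345)))
E
```

```text
time_s: 33.05
tcp_pos: [0.5006, -0.4057, 0.0409]
ee_rot: [[-0.207, -0.978, 0.001], [-0.978, 0.207, -0.001], [0.001, -0.001, -1.0]]
wrist_force: [-1.2, 1.3, 5.6]
gripper_width: 0.249
[ 0.37331835  0.27610079 -0.00790016] [-1.22082856  1.3089594   5.63971817] 0.24853611801304176 [ 0.50059302 -0.40565033  0.04094752]
122 ppppppp##tptpppppppp###########ppppppppp##########ppppppppp######pppppppppppppppppppppp
123 ppppppt#pppppppppppt###########tpppppppp##########tppppppppp#####pppppppppppppppppppppp
124 ppppppp#pppppppppppp############ppppppp###########ptpppppppp####ppppppppppppppppppppppp
125 ppppppppppppppppppppp###########pptpppt############pttpppptp####ppppppppppppppppppppppp
126 ppppppppppppppppppppppppp######ptpppppp##########ttppttptppp####ppppppppppppppppppppppp
127 ppppppppppppppppppppppppppp####ppppppppp########tttppptptptt###pppppppppppppppppppppppp
128 pppppppppppppppppppppppppppp###ppppppppp########ttppppppppp####pppppppppppppppppppppppp
129 pppppppppppptttppppppppppppp####pppppppp######ppttpppppppppp##ppppppppppppppppppppppppp
130 ppppppppppppttttttpttppppppp####pppppppp####
[... 1459 characters left out ...]
tttttttttppptpttttttWWWWWWWWWWWWWWWttttpppppptpppppppppp
147 ppttWWWWWWWWWWWWWWWWWtttttppptttttttttttttttttttttttWWWWWWWWWWWtWttttttpppppppppppppppp
148 tttWWWWWWWWWWWWWWWWWWWWttttttttttttttttttttttttttttttWtttttttttttttttttpppppppppppppppp
149 tttWWWWWWWWWWWWWWWWWWWtttttttttttttttttttttttttttttttttttttttttttttttttpppppppppppppppp
150 tttWWWWWWWWWtttttttttttttttttttttttttttttttttttttttttttttttttttttttttttpppppppppppppppp
151 tttttttttttttttttttttttttttttttttttttttttttttttttttttttttttttttttttttttpppppppppppppppp
152 ttttttttttttttttttttttttttttttttttttttttttttttttttttttttttttttttttttttttppppppppppppppp
153 ttttttttttttttttttttttttttttttttttttttttttttttttttttttttttttttttttttttttppppppppppppppp
```

The jaws straddle the web but slip, as if only the tapered tip is engaged. I open and go 7 mm deeper, where the tips are still clear of the bench.

```bash
python3 -m jog '{"rot":[[0,0,0],[0,0,0],[0,0,0],[0,0,0],[0,0,0],[0,0,0],[0,0,0],[0,0,0]],"delta_pos":[[0,0,0],[0,0,0],[0,0,0],[0,0,0],[0,2,-2],[0,0,-3],[0,0,-2],[0,0,0]],"grip":[52,52,52,52,52,52,52,52]}'
python3 -m jog '{"rot":[[0,0,0],[0,0,0],[0,0,0],[0,0,0],[0,0,0]],"delta_pos":[[0,0,0],[0,0,0],[0,0,0],[0,0,0],[0,0,0]],"grip":[24,24,24,24,24]}'
python3 -m jog '{"rot":[[0,0,0],[0,0,0]],"delta_pos":[[0,0,0],[0,0,0]],"grip":[24,24]}'
```

```text
time_s: 33.77
tcp_pos: [0.4994, -0.4029, 0.0316]
ee_rot: [[-0.207, -0.978, -0.002], [-0.978, 0.207, 0.001], [-0.0, 0.002, -1.0]]
wrist_force: [0.9, -0.7, 0.3]
gripper_width: 0.519
time_s: 34.18
tcp_pos: [0.5004, -0.4034, 0.0329]
ee_rot: [[-0.207, -0.978, 0.0], [-0.978, 0.207, -0.0], [0.0, -0.0, -1.0]]
wrist_force: [-0.3, -0.2, 0.4]
gripper_width: 0.294
time_s: 34.35
tcp_pos: [0.5004, -0.4034, 0.0329]
ee_rot: [[-0.207, -0.978, 0.0], [-0.978, 0.207, -0.0], [0.0, -0.0, -1.0]]
wrist_force: [1.9, -0.1, -0.3]
gripper_width: 0.291
```

That gave a solid hold (25 mm, no vertical force). I lift gently and check the weight.

```bash
python3 -m jog '{"rot":[[0,0,0],[0,0,0],[0,0,0],[0,0,0],[0,0,0],[0,0,0]],"delta_pos":[[0,0,0],[0,0,3],[0,0,5],[0,0,6],[0,0,6],[0,0,0]],"grip":[5,5,5,5,5,5]}'
python3 -m jog '{"rot":[[0,0,0],[0,0,0],[0,0,0]],"delta_pos":[[0,0,0],[0,0,0],[0,0,0]],"grip":[5,5,5]}'
python3 -c "
from station import r; s=r.sense(); print(s['moment'],s['wrist_force'])"
```

```text
time_s: 34.85
tcp_pos: [0.5009, -0.4039, 0.0544]
ee_rot: [[-0.207, -0.978, 0.002], [-0.978, 0.207, -0.002], [0.001, -0.002, -1.0]]
wrist_force: [-0.2, -0.7, -3.8]
gripper_width: 0.293
time_s: 35.1
tcp_pos: [0.4999, -0.4031, 0.0524]
ee_rot: [[-0.207, -0.978, -0.001], [-0.978, 0.207, 0.0], [-0.0, 0.001, -1.0]]
wrist_force: [0.4, 0.2, -4.2]
gripper_width: 0.295
[ 0.11278832 -0.04358425 -0.00344772] [ 0.37633186  0.18041047 -4.23423838]
```

```bash
python3 -m jog '{"rot":[[0,0,0],[0,0,0],[0,0,0],[0,0,0],[0,0,0],[0,0,0],[0,0,0],[0,0,0],[0,0,0],[0,0,0]],"delta_pos":[[0,0,8],[0,0,14],[0,0,20],[0,0,24],[0,0,24],[0,0,24],[0,0,20],[0,0,16],[0,0,10],[0,0,0]],"grip":[5,5,5,5,5,5,5,5,5,5]}'
python3 -m jog '{"rot":[[0,0,0],[0,0,0]],"delta_pos":[[0,0,0],[0,0,0]],"grip":[5,5]}'
python3 - <<'E'
from h import *
s=r.sense(); print(s['moment'],s['wrist_force'])
c=vision.capture("side"); f=c["frame"]; hsv=cv2.cvtColor(f,cv2.COLOR_RGB2HSV).astype(int); S,V=hsv[...,1],hsv[...,2]
m=(S<75)&(V>100); o=np.zeros_like(m); o[70:150,240:350]=m[70:150,240:350]
for k in cv2.findContours(o.astype(np.uint8),0,1)[0]:
    if cv2.contourArea(k)>200: print(cv2.approxPolyDP(k,3,True)[:,0].tolist())
# predicted corners of level white face (inset 3 mm), shelf top at tcp z + 7 mm
u=np.array([.9785,-.206]);v=np.array([.206,.9785]); p=np.array(s["tcp_pos"])
for a,b in((97,72),(97,-72),(-97,-72),(-97,72)):
    q=p[:2]*1e3+a*u+b*v; print(proj(c,[q[0]/1e3,q[1]/1e3,p[2]+.007]).round(1))
E
```

```text
time_s: 35.93
tcp_pos: [0.5012, -0.4041, 0.216]
ee_rot: [[-0.207, -0.978, 0.004], [-0.978, 0.207, -0.003], [0.002, -0.005, -1.0]]
wrist_force: [0.9, 0.4, -4.3]
gripper_width: 0.29
time_s: 36.1
tcp_pos: [0.4994, -0.4027, 0.211]
ee_rot: [[-0.207, -0.978, -0.003], [-0.978, 0.207, 0.002], [-0.001, 0.003, -1.0]]
wrist_force: [0.4, 0.5, -4.9]
gripper_width: 0.293
[ 0.15266427 -0.08171641  0.03244765] [ 0.37243375  0.46709516 -4.92900573]
[[240, 70], [240, 76], [250, 81], [249, 95], [257, 94], [257, 98], [322, 104], [330, 83], [305, 83], [313, 87], [308, 97], [287, 96], [285, 89], [274, 93], [283, 83], [281, 73]]
[255.3  98.1]
[269.   77.7]
[331.9  83. ]
[323.4 104.6]
```

The shelf hangs level within about a pixel and weighs right. I carry it over the kiln and turn it by -71.4°.

```bash
python3 -m jog '{"rot":[[0,0,-2],[0,0,-4],[0,0,-4],[0,0,-4],[0,0,-4],[0,0,-4],[0,0,-4],[0,0,-4],[0,0,-4],[0,0,-4]],"delta_pos":[[1,10,0],[1.5,18,0],[2,24,0],[2,24,0],[2,24,0],[2,24,0],[2,24,0],[2,24,0],[2,24,0],[2,24,0]],"grip":[5,5,5,5,5,5,5,5,5,5]}'
python3 -m jog '{"rot":[[0,0,-4],[0,0,-4],[0,0,-4],[0,0,-4],[0,0,-4],[0,0,-4],[0,0,-4],[0,0,-3],[0,0,-2],[0,0,-0.4]],"delta_pos":[[2,24,0],[2,24,0],[2,24,0],[2,24,0],[2,24,0],[2,24,0],[2,20,0],[1.4,15,0],[1,9,0],[0,3.5,0]],"grip":[5,5,5,5,5,5,5,5,5,5]}'
python3 -m jog '{"rot":[[0,0,0],[0,0,0],[0,0,0]],"delta_pos":[[0,0,0],[0,0,0],[0,0,0]],"grip":[5,5,5]}'
python3 - <<'E'
from h import *
s=r.sense(); print(s['moment'],s['wrist_force'],s['ee_rot'])
for n in("top","side"):
    c=vision.capture(n); f=c["frame"]; hsv=cv2.cvtColor(f,cv2.COLOR_RGB2HSV).astype(int); H,S,V=[hsv[...,i] for i in range(3)]
    m=(S<75)&(V>95); o=np.zeros_like(m); 
    y0,y1,x0,x1=(140,270,210,370) if n=="top" else (100,290,190,370)
    o[y0:y1,x0:x1]=m[y0:y1,x0:x1]
    for k in cv2.findContours(o.astype(np.uint8),0,1)[0]:
        if cv2.contourArea(k)>300: print(n,cv2.contourArea(k),cv2.approxPolyDP(cv2.convexHull(k),3,True)[:,0].tolist())
    p=np.array(s["tcp_pos"])*1e3; kx=np.array([.9932,.1167]); ky=np.array([-.1167,.9932])
    for a,b in((72,97),(72,-97),(-72,-97),(-72,97)):
        q=p[:2]+a*kx+b*ky; print(proj(c,[q[0]/1e3,q[1]/1e3,p[2]/1e3+.007]).round(1))
    cv2.imwrite(f"pics/over_{n}.png",f[:,:,::-1])
E
```

```text
time_s: 36.98
tcp_pos: [0.518, -0.1821, 0.2115]
ee_rot: [[-0.768, -0.641, -0.003], [-0.641, 0.768, 0.0], [0.002, 0.002, -1.0]]
wrist_force: [0.8, 0.3, -5.0]
gripper_width: 0.298
time_s: 37.82
tcp_pos: [0.5347, 0.0095, 0.2116]
ee_rot: [[-0.993, -0.117, -0.002], [-0.117, 0.993, -0.0], [0.002, 0.0, -1.0]]
wrist_force: [0.1, -0.0, -5.1]
gripper_width: 0.286
time_s: 38.07
tcp_pos: [0.5348, 0.0075, 0.2124]
ee_rot: [[-0.993, -0.116, -0.001], [-0.116, 0.993, -0.0], [0.001, 0.0, -1.0]]
wrist_force: [0.5, 0.1, -4.8]
gripper_width: 0.293
[ 0.02832634 -0.19947727 -0.02547284] [ 0.54847382  0.14419308 -4.80420217] [[-9.93304288e-01 -1.15520916e-01 -1.22815053e-03]
 [-1.15520877e-01  9.93305047e-01 -1.03425452e-04]
 [ 1.23187592e-03  3.91440807e-05 -9.99999240e-01]]
top 1699.0 [[336, 208], [337, 224], [247, 234], [245, 216], [326, 204]]
top 840.5 [[210, 173], [223, 211], [230, 269], [210, 269]]
top 2198.5 [[266, 147], [285, 191], [234, 207], [219, 162]]
[238.6 169.7]
[329.  158.3]
[338.9 225. ]
[246.9 237.1]
side 3768.5 [[352, 248], [348, 282], [215, 289], [208, 261]]
side 663.5 [[210, 192], [208, 228], [190, 228], [191, 194]]
side 1878.5 [[300, 147], [310, 195], [242, 199], [242, 150]]
[242.2 201. ]
[241.6 149.3]
[302.9 145.8]
[313.9 196.4]
```

```bash
python3 - <<'E'
from h import *
for n in("side","top"):
    c=vision.capture(n); f=c["frame"]; hsv=cv2.cvtColor(f,cv2.COLOR_RGB2HSV).astype(int); H,S,V=[hsv[...,i] for i in range(3)]
    p=np.array(r.sense()["tcp_pos"])*1e3; kx=np.array([.9932,.1167]); ky=np.array([-.1167,.9932])
    def line(b,a0,a1,ax):
        o=[]
        for a in range(a0,a1,2):
            q=p[:2]+(a*kx+b*ky if ax=="x" else b*kx+a*ky); u,v=proj(c,[q[0]/1e3,q[1]/1e3,p[2]/1e3+.007]).round().astype(int); s=S[v,u];vv=V[v,u]
            o.append('#' if vv<60 else 'W' if s<75 else 't' if s>115 else 'c' if s>78 else '?')
        return ''.join(o)
    for b in(-80,-65,65,80): print(n,"x edges b",b,"from -90:",line(b,-90,-50,"x"),"to +90:",line(b,50,90,"x"))
    for b in(-60,-45,45,60): print(n,"y edges b",b,"from -116:",line(b,-116,-80,"y")," to +116",line(b,80,116,"y"))
E
```

```text
side x edges b -80 from -90: ccccccccccccWWWWWWWW to +90: WWWWWWWWWWWW?ccccccc
side x edges b -65 from -90: ccccccccccccWWWWWWWW to +90: WWWWWWWWWWWWcccccccc
side x edges b 65 from -90: ccccccccctc?WWWWWWWW to +90: WWWWWWWWWWWWccccc#cc
side x edges b 80 from -90: ccccccccccccWWWWWWWW to +90: WWWWWWWWWWWWcctc##cc
side y edges b -60 from -116: tttttttccccWWWWWWW  to +116 WWWWWWWWWctttttttc
side y edges b -45 from -116: ##################  to +116 WWWWWWWWcccttttttt
side y edges b 45 from -116: ccccccccccWWWWWWWW  to +116 WWWWWWWWcccttttttt
side y edges b 60 from -116: ccccccccc??WWWWWWW  to +116 WWWWWWW??ccttttcc?
top x edges b -80 from -90: ccccttttttcWWWWWWWWW to +90: #cc##ccc############
top x edges b -65 from -90: cccctcWWctcWWWWWWWWW to +90: ####################
top x edges b 65 from -90: cccctcWWctcWWWWWWWWW to +90: WWWWWWWWWWWWWWWWWWWW
top x edges b 80 from -90: cccctcWWctcWWWWWWWWW to +90: WWWWWWWWWWWWWWWWWWWW
top y edges b -60 from -116: cccccc##tccWWWWWWW  to +116 WWWWWWWWWttccc##cc
top y edges b -45 from -116: cccccc##tcWWWWWWWW  to +116 WWWWWWWWWttccc##cc
top y edges b 45 from -116: cc################  to +116 WWWWWWWWWWWWWWWWWW
top y edges b 60 from -116: cccccccct?WWWWW#cc  to +116 WWWWWWWWWWWWWWWWWW
```

The shelf sits about 3.5 mm off the tool in kiln +x in both views, and it is level. I correct for that and lower it.

```bash
python3 -m jog '{"rot":[[0,0,0],[0,0,0],[0,0,0],[0,0,0],[0,0,0],[0,0,0],[0,0,0],[0,0,0],[0,0,0]],"delta_pos":[[-2.9,-0.5,0],[0,0,-6],[0,0,-8],[0,0,-8],[0,0,-8],[0,0,-7],[0,0,-5],[0,0,-3],[0,0,0]],"grip":[5,5,5,5,5,5,5,5,5]}'
python3 -m jog '{"rot":[[0,0,0],[0,0,0],[0,0,0]],"delta_pos":[[0,0,-1],[0,0,-1],[0,0,0]],"grip":[5,5,5]}'
python3 -m jog '{"rot":[[0,0,0],[0,0,0],[0,0,0]],"delta_pos":[[0,0,-0.7],[0,0,-0.7],[0,0,0]],"grip":[5,5,5]}'
```

```text
time_s: 39.02
tcp_pos: [0.5318, 0.0076, 0.1668]
ee_rot: [[-0.993, -0.116, -0.002], [-0.116, 0.993, -0.0], [0.002, 0.0, -1.0]]
wrist_force: [0.5, -0.1, -4.6]
gripper_width: 0.294
time_s: 39.27
tcp_pos: [0.5323, 0.0077, 0.1659]
ee_rot: [[-0.993, -0.116, 0.0], [-0.116, 0.993, 0.0], [-0.0, 0.0, -1.0]]
wrist_force: [0.3, 0.4, -4.6]
gripper_width: 0.292
time_s: 39.52
tcp_pos: [0.5322, 0.0077, 0.1644]
ee_rot: [[-0.993, -0.116, -0.0], [-0.116, 0.993, 0.0], [0.0, 0.0, -1.0]]
wrist_force: [0.6, -0.3, -5.0]
gripper_width: 0.291
```

```bash
cat > edge.py <<'E'
from h import *
def edges(ztop,p=np.array([535.3,8.1])):
  kx=np.array([.9932,.1167]); ky=np.array([-.1167,.9932])
  for n in("side","top"):
    c=vision.capture(n); f=c["frame"]; hsv=cv2.cvtColor(f,cv2.COLOR_RGB2HSV).astype(int); H,S,V=[hsv[...,i] for i in range(3)]
    def line(b,a0,a1,ax):
        o=[]
        for a in range(a0,a1,2):
            q=p+(a*kx+b*ky if ax=="x" else b*kx+a*ky); u,v=proj(c,[q[0]/1e3,q[1]/1e3,ztop]).round().astype(int); s=S[v,u];vv=V[v,u]
            o.append('#' if vv<60 else 'W' if s<75 and vv>95 else 'w' if s<75 else 't' if s>115 else 'c' if s>78 else '?')
        return ''.join(o)
    for b in(-85,-65,65,85): print(n,"x edges b",b,"from -90:",line(b,-90,-50,"x"),"to +90:",line(b,52,92,"x"))
    for b in(-60,-45,45,60): print(n,"y edges b",b,"from -116:",line(b,-116,-80,"y")," to +116",line(b,82,118,"y"))
E
python3 -c "
from edge import *; edges(.1715)"
python3 -m jog '{"rot":[[0,0,0],[0,0,0],[0,0,0]],"delta_pos":[[0,0,-0.7],[0,0,-0.7],[0,0,0]],"grip":[5,5,5]}'
python3 -m jog '{"rot":[[0,0,0],[0,0,0]],"delta_pos":[[0,0,-0.7],[0,0,0]],"grip":[5,5]}'
```

```text
side x edges b -85 from -90: ccccccccccWWWWWWWWWw to +90: WWWWWWWWWWcccccccccc
side x edges b -65 from -90: ccccccccccWWWWWWWw## to +90: WWWWWWWWW?cccccccccc
side x edges b 65 from -90: ccccccctccWWWWWWWWWW to +90: WWWWWWWWWWccccccc##c
side x edges b 85 from -90: ccccccctccWWWWWWWWWW to +90: WWWWWWWWWWccccccc##c
side y edges b -60 from -116: ccccccccccWWWWWWWW  to +116 WWWWWWWccctttttccc
side y edges b -45 from -116: w#################  to +116 WWWWWW??ccttttttcc
side y edges b 45 from -116: cccccccccWWWWWWWWW  to +116 WWWWWWW?cctttttttt
side y edges b 60 from -116: ccccccccWWWWWWWWWW  to +116 WWWWWWWccccttttttc
top x edges b -85 from -90: ccccctttcWWWWWWWWWWW to +90: ######cccccccccccc##
top x edges b -65 from -90: cccccttttWWWWWWWWWWW to +90: ####################
top x edges b 65 from -90: ccccctttcWWWWWWWWWWW to +90: WWWWWWWWWWWWWWWWWWWW
top x edges b 85 from -90: ccccctttccWWWWWWWWWW to +90: WWWWWWWWWWWWWWWWWWWW
top y edges b -60 from -116: c#######tcWWWWWWWW  to +116 WWWWWWWWttcccc###c
top y edges b -45 from -116: c#######tcWWWWWWWW  to +116 WWWWWWWWtcccc####c
top y edges b 45 from -116: ccc#####w#########  to +116 WWWWWWWWWWWWWWWWWW
top y edges b 60 from -116: ccc#c##ttccWWWW#cc  to +116 WWWWWWWWWWWWWWWWWW
time_s: 39.87
tcp_pos: [0.5321, 0.0076, 0.1628]
ee_rot: [[-0.993, -0.116, -0.001], [-0.116, 0.993, 0.0], [0.001, 0.0, -1.0]]
wrist_force: [0.1, -0.7, -5.9]
gripper_width: 0.296
time_s: 40.03
tcp_pos: [0.5321, 0.0076, 0.1621]
ee_rot: [[-0.993, -0.116, -0.001], [-0.116, 0.993, 0.0], [0.0, 0.0, -1.0]]
wrist_force: [-0.3, -0.6, -4.4]
gripper_width: 0.294
```

Centred within about 1 mm (white edges at about ±70 and ±96). I keep creeping down to contact.

```bash
python3 -m jog '{"rot":[[0,0,0],[0,0,0],[0,0,0]],"delta_pos":[[0,0,-0.5],[0,0,-0.5],[0,0,0]],"grip":[5,5,5]}'
python3 -m jog '{"rot":[[0,0,0],[0,0,0]],"delta_pos":[[0,0,-0.5],[0,0,0]],"grip":[5,5]}'
```

```text
time_s: 40.28
tcp_pos: [0.5321, 0.0076, 0.1611]
ee_rot: [[-0.993, -0.116, -0.001], [-0.116, 0.993, 0.0], [0.001, 0.0, -1.0]]
wrist_force: [-0.5, -1.1, -4.5]
gripper_width: 0.293
time_s: 40.45
tcp_pos: [0.5323, 0.0076, 0.1609]
ee_rot: [[-0.993, -0.116, -0.0], [-0.116, 0.993, 0.0], [0.0, 0.0, -1.0]]
wrist_force: [-0.8, 0.3, -4.3]
gripper_width: 0.293
```

```bash
python3 -m jog '{"rot":[[0,0,0],[0,0,0]],"delta_pos":[[0,0,-0.5],[0,0,0]],"grip":[5,5]}'
python3 -m jog '{"rot":[[0,0,0],[0,0,0]],"delta_pos":[[0,0,-0.5],[0,0,0]],"grip":[5,5]}'
```

```text
time_s: 40.62
tcp_pos: [0.5323, 0.0077, 0.1609]
ee_rot: [[-0.993, -0.116, 0.0], [-0.116, 0.993, 0.0], [-0.0, 0.0, -1.0]]
wrist_force: [-0.8, 0.4, -0.1]
gripper_width: 0.295
time_s: 40.78
tcp_pos: [0.5325, 0.0076, 0.1609]
ee_rot: [[-0.993, -0.116, 0.001], [-0.116, 0.993, 0.0], [-0.001, 0.0, -1.0]]
wrist_force: [-2.9, 0.5, 4.0]
gripper_width: 0.29
```

The shelf is resting on the props. I ease the load, release and retreat straight up.

```bash
python3 -m jog '{"rot":[[0,0,0],[0,0,0],[0,0,0],[0,0,0],[0,0,0],[0,0,0],[0,0,0]],"delta_pos":[[0,0,0.5],[0,0,0],[0,0,0],[0,0,0],[0,0,0],[0,0,0],[0,0,0]],"grip":[20,30,40,50,50,50,50]}'
python3 -m jog '{"rot":[[0,0,0],[0,0,0],[0,0,0],[0,0,0],[0,0,0],[0,0,0],[0,0,0]],"delta_pos":[[0,0,4],[0,0,8],[0,0,12],[0,0,16],[0,0,20],[0,0,25],[0,0,25]],"grip":[50,50,50,50,50,50,50]}'
python3 -m jog '{"rot":[[0,0,0],[0,0,0],[0,0,0],[0,0,0],[0,0,0],[0,0,0],[0,0,0],[0,0,0],[0,0,0]],"delta_pos":[[-10,-30,10],[-10,-38,0],[-10,-38,0],[-10,-38,0],[-10,-38,0],[-10,-38,0],[-10,-38,0],[0,-30,0],[0,0,0]],"grip":[50,50,50,50,50,50,50,50,50]}'
python3 - <<'E'
from edge import *
edges(.168)
c=vision.capture("top"); f=c["frame"]; hsv=cv2.cvtColor(f,cv2.COLOR_RGB2HSV).astype(int); S,V=hsv[...,1],hsv[...,2]
m=(S<75)&(V>95); o=np.zeros_like(m); o[145:262,225:350]=m[145:262,225:350]; print("shelf",blob(o,c,.168,1000))
cv2.imwrite("pics/final.png",f[:,:,::-1])
E
```

```text
time_s: 41.37
tcp_pos: [0.5324, 0.0077, 0.1601]
ee_rot: [[-0.993, -0.116, -0.0], [-0.116, 0.993, 0.0], [0.0, 0.0, -1.0]]
wrist_force: [-0.1, -0.3, 0.6]
gripper_width: 0.492
time_s: 41.95
tcp_pos: [0.532, 0.0075, 0.272]
ee_rot: [[-0.993, -0.116, 0.0], [-0.116, 0.993, 0.0], [-0.0, 0.0, -1.0]]
wrist_force: [0.3, -0.4, 0.3]
gripper_width: 0.503
time_s: 42.7
tcp_pos: [0.4615, -0.2846, 0.2809]
ee_rot: [[-0.994, -0.111, 0.0], [-0.111, 0.994, -0.001], [-0.0, -0.001, -1.0]]
wrist_force: [1.5, 0.5, 0.5]
gripper_width: 0.496
side x edges b -85 from -90: ccccccccccWWWWWWWWWW to +90: WWWWWWWWW?cccccccccc
side x edges b -65 from -90: ccccccccccWWWWWWWWWW to +90: WWWWWWWWWccttccccccc
side x edges b 65 from -90: cccccccttcWWWWWWWWWW to +90: WWWWWWWWWWctcccc###c
side x edges b 85 from -90: ccccccttccWWWWWWWWWW to +90: WWWWWWWWWWcccccc###c
side y edges b -60 from -116: ccccccccccWWWWWWWW  to +116 WWWWWWWccctttttccc
side y edges b -45 from -116: ccccccccc??WWWWWWW  to +116 WWWWWWWccttttttccc
side y edges b 45 from -116: ccccccccc??WWWWWWW  to +116 WWWWWWWWctttttttcc
side y edges b 60 from -116: ccccccccccWWWWWWWW  to +116 WWWWWWWcccttttttcc
top x edges b -85 from -90: cccccttttcWWWWWWWWWW to +90: WWWWWWWWWttc#####ccc
top x edges b -65 from -90: cccccttttWWWWWWWWWWW to +90: WWWWWWWWWtt###c##ccc
top x edges b 65 from -90: ccccctttcWWWWWWWWWWW to +90: WWWWWWWWWttc##c##ccc
top x edges b 85 from -90: cccccttttWWWWWWWWWWW to +90: WWWWWWWWcct###c###cc
top y edges b -60 from -116: cc######ttWWWWWWWW  to +116 WWWWWWWWtccccc###c
top y edges b -45 from -116: cc######tcWWWWWWWW  to +116 WWWWWWWctccccc###c
top y edges b 45 from -116: cc#####ctcWWWWWWWW  to +116 WWWWWWWctccccc###c
top y edges b 60 from -116: cc##c###tcWWWWWWWW  to +116 WWWWWWWttccccc###c
shelf [(array([288., 202.]), array([533.3,   7.4]), array([142.5, 192.4]), 6.8)]
```

```bash
python3 - <<'E'
from h import *
from station import finish_job
a=cv2.imread("pics/top0.png").astype(int); b=vision.capture("top")["frame"][:,:,::-1].astype(int)
print("jar diff",(np.abs(a-b)[190:235,78:128].max(2)>50).sum(), "wrist",r.sense()["wrist_force"], r.sense()["time_s"])
print(finish_job())
E
```

```text
jar diff 0 wrist [ 0.4139927  -0.66237847 -0.47163573] 42.9
the job is handed in; nothing more can be done
None
```

The job is done and handed in at 42.9 s. All three props stand on their marks and the slotted shelf rests on them.

- **Props:** prop_2 is on mark_a. prop_3 was picked up from its side, stood up on the bench, gripped again from above and placed on mark_c. Measured from above before the shelf went on, all three stood within about 1.6 mm of their marks and the pots looked undisturbed.
- **Shelf:** the first two grips on the web failed. One closed on nothing and one slipped at the tips, and the shelf had not moved after the first miss. A grip about 8 mm deeper held. I lowered the shelf in 0.5–0.7 mm steps until its weight came off the gripper, then released it.
- **Last checks:**
  - The shelf measures about 2 mm off the kiln's centre line in x and under 1 mm in y. It is turned 6.8°, against 6.7° for the kiln.
  - Its outline has the expected size at the height of the prop tops, so it lies level as far as the cameras can tell.
  - The jar's pixels are unchanged, the wrist force is about zero, and the arm is clear of everything.
- **Not confirmed:** I could not look at the final picture because the 12-view limit was used up, so these last checks are numbers only. The pots under the shelf could not be looked at again.

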